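# Turn the burger press over in the hinged cradle

### The arm

A 6-joint arm with a two-finger parallel gripper is mounted at the origin on the work surface. World frame = base frame: x ahead of the robot, y to its left, z up, the work surface at z = 0. Lengths are in mm, angles in rad, forces in N, time in s.
With the tool pointing down it reaches from about 250 to 725 mm from the base axis. Payload 9.7 kg.
Tool frame: the origin (TCP) lies midway between the tips of the shut fingers; the grasp point (between the pads) lies 19 mm behind it (r.hold_point_z is the distance from the TCP to the grasp point, in mm); y points along the fingers, x is the direction in which the jaws open and shut, and the axes are right-handed (so a half turn about y gives the same grasp; the last joint's range is limited). The gripper opens to 85 mm and grips with 20 to 120 N. Pads are 22 mm wide; open, the fingers measure 114 mm over their backs; the gripper's body (76 mm by 85 mm) begins 54 mm behind the grasp point. The pads swing forward as they close: fully open they stand 13 mm farther back than shut.
Start: joints at [1.199, 0.087, 0.176, 1.66, 0, 1.571], TCP at [199.808, 512.419, 231.284] pointing down, gripper open.
Joint ranges: [-3.13, 3.13], [-0.85, 1.81], [-1.15, 1.24], [-2.2, 2.28], [-1.44, 1.52], [-3.14, 3.14]. Speed limits (rad/s): [2.22, 2.22, 2.57, 3.14, 3.14, 3.14].

### API

Orientations are given as [roll, pitch, yaw] about the fixed x, y, z axes, in that order (R = Rz(yaw) Ry(pitch) Rx(roll)).
In Python, from cell import status, optics, workorder, r gives the robot as it stands.
- The arm moves only by the tool arm_command, never from a script. Its argument "steps" is one flat list of numbers, 7 for each row, row after row: the shift along the world's x, y, z in m, then the turn, a rotation vector about the world's x, y, z in degrees, then the closure, from 0 (fully open) to 1 (shut). A call has 1 to 10 rows; each row is the pose to reach, as a shift and turn from the pose commanded when the call began; what a row does not reach only later rows make up. A row lasts 1/12 s, in which the tool goes at most 41.7 mm and 7.16 degrees, less where a joint would pass 70% of its speed; a pose out of reach is approached as far as the arm can. A call with a gripper value outside its range is refused whole. The fingers move at their own pace and stop on an object; "squeeze" is the grip in N (left out, the last holds). Time passes only in rows, so rows that repeat a pose let the fingers close. It gives the time, the measured TCP pose, the force and the opening at its end, in the units of the state.
- status.observe(): the state, without advancing time (a new reading comes with each control period).
- optics.get_image(name): name is "scene" or "side" or "wrist"; returns a dict with "image" (400x640x3 uint8, red, green, blue), "fovy" (degrees; the focal length in pixels is half the picture's height over the tangent of half this angle, whatever the lens; pixels are square), "cx", "cy" (the principal point, pixels), "view" (4x4, takes a point from world to camera coordinates). Camera axes: x right, y down, z forward; pixel columns grow to the right and rows downward; lengths in mm; the calibration is good to about 2 mm. A picture is of the moment at which its call begins. There is no depth.
- workorder.hand_in(): hands the job in, once; it reports no verdict.
The state is a dict: "clock": time; "joints": joint angles; "qd": joint speeds; "joint_torque": joint torques, N m; "eef_pos": TCP position; "tool_rot": TCP orientation; "wrist_force": force on the tool from outside, world axes, zero at the start; "ft_torque": the same for the moment, N m; "gripper_width": finger opening in mm.
Only numpy, scipy, OpenCV 4.12 (cv2) and the standard library are available. Lean on these libraries where they do the work, as an engineer would, in place of code of your own. Each camera call takes 0.05 s, during which the arm holds its last target.

### The job

The burger press is drying ribs up on the white rack; turn it over with the cradle: lay it knob down in the slotted blue shell, close the yellow shell over it, and swing both shut shells together right over to the yellow side. Then open the blue shell again, take the press out by its red knob and leave it standing flat, knob up, in the middle of the cork trivet. Leave the ramekin, the pepper mill and the jar where they are.

Things in the scene. Friction and masses are not known exactly. Their poses are not given: they have to be found in the camera images.
- press: burger press plate, loose, 0.2 to 0.35 kg: dark steel disc 64 mm across, 14 mm thick, one flat face with bright ribs, on the other face a centred red knob (head 24 mm across, 14 mm tall, on a 14 mm stem; its end stands 24 mm above that face). Origin at the middle of the disc; z points from ribbed face to knob. Starts ribbed face up on the rack, knob hanging between the bars.
- press_knob (a point): middle of the red knob's head, 24 mm from the disc's middle along its z (17 mm above the disc's face)
- rack: fixed white draining rack with two steel bars, 6 mm thick, along its x, 40 mm apart, 160 mm long, their tops 45 mm above the table; end plates 6 mm thick and 60 mm wide (across x), 83 mm from the middle. Origin on the table below the middle.
- trivet: fixed round cork trivet with a dark disc inlaid in its middle, 120 mm across, 8 mm high; origin at the centre of its underside.
- cradle: fixed turnover cradle: two aluminium half shells on one hinge pin, like an open book. Base plate 170 x 210 x 6 mm, origin at the centre of its underside; the pin runs along the cradle's x, 55 mm above the table, between posts 79 mm either side. Blue shell on the cradle's +y side, yellow shell on its -y side.
- hinge (a point): middle of the hinge pin; its x is the hinge axis
- blue_shell (a joint): angle of the blue shell: 0 lying open flat on the +y side (as it starts), pi/2 upright, pi turned right over onto the yellow side. Stiff hinge (0.5 N m of friction): it stays where it is left. Shell 132 mm wide along the pin, reaching 118 mm out from it. Its two rubber bumpers, 18 mm high, stop the other shell when the two are shut; 18 mm then lies between the floors.
- blue_shell_seat (a point): middle of the blue pocket at floor level, 70 mm out from the pin; with the shell flat, 46 mm above the table, z up (turns with the shell). Round pocket 71 mm across, 8 mm deep, between low blue walls; floor 5 mm thick. A slot 36 mm wide runs through the floor's middle along the pin for 120 mm: knob and gripper fingers fit into it, and the walls leave the same way open.
- blue_shell_bar (a point): middle of the blue handle's bar, a round bar 10 mm thick and 50 mm long parallel to the pin, 160 mm out from it and 33 mm to the cradle's +x of its middle; 11.5 mm below the level of the pin when the shell lies flat, with 37 mm of free space between bar and shell. Turns with the shell.
- yellow_shell (a joint): angle of the yellow shell: 0 lying open flat on the -y side, pi/2 upright, pi closed over the flat blue shell; the shells are shut on each other when both angles add to pi. Same stiff hinge, size and pocket, but a full floor without slot. Starts part lifted, 0.15 to 0.75 rad. Moves free of the blue shell, but once shut, the shells stop on the bumpers and push each other.
- yellow_shell_seat (a point): middle of the yellow pocket at floor level, 70 mm out from the pin; lying flat, 46 mm above the table, z up (z turns with the shell)
- yellow_shell_bar (a point): middle of the yellow handle's bar, like the blue one but 33 mm to the cradle's -x of its middle, so that both bars stay free when the shells are shut
- ramekin: bystander: white ramekin, 84 mm across, 50 mm high
- mill: bystander: dark wooden pepper mill, 56 mm across, 152 mm tall
- jar: bystander: amber jar with a red cap, 60 mm across, 90 mm tall
Not all that is in view belongs to the job. What is meant by the trivet is not green or pink, and is the larger of those in its own colour.

How it is judged (in metres and radians):
On the way, in this order (a step that is already met when the one before it is completed fails the run):
1. the press lies released, knob down, in the flat blue shell (distance between press and blue_shell_seat below 0.016 m and angle between press's own z axis and vertical above 2.9 rad and value of joint blue_shell below 0.15 rad and contact force between the fingers and press below 0.3 N), for 0.2 s.
2. the yellow shell is shut over the press, on the blue side (distance between blue_shell_seat and yellow_shell_seat below 0.026 m and distance between press and blue_shell_seat below 0.02 m and angle between press's own z axis and vertical above 2.9 rad and value of joint blue_shell below 0.3 rad), for 0.2 s.
3. the shut shells are swung right over with the press between them, knob up (distance between blue_shell_seat and yellow_shell_seat below 0.026 m and distance between press and yellow_shell_seat below 0.02 m and angle between press's own z axis and vertical below 0.2 rad and value of joint blue_shell above 2.9 rad), for 0.2 s.
4. the blue shell is open again, the press left knob up in the yellow shell (distance between press and yellow_shell_seat below 0.02 m and angle between press's own z axis and vertical below 0.2 rad and value of joint blue_shell below 1.8 rad and value of joint yellow_shell below 0.2 rad), for 0.1 s.
5. the press is lifted out by its knob (height (world z) of press above 0.09 m and angle between press's own z axis and vertical below 0.5 rad and distance between the grasp point and press_knob below 0.035 m and contact force between the fingers and press above 0.5 N), for 0.1 s.
At the end, for the whole second after the job is handed in: The press stands at rest and released on the trivet, knob up within 0.1 rad of vertical, its centre within 25 mm of the trivet's centre, its ribbed face on the cork (disc's middle 11 to 19 mm above the table) (horizontal distance between press and trivet below 0.025 m and height (world z) of press between 0.011 and 0.019 m and angle between press's own z axis and vertical below 0.1 rad and linear speed of press below 0.03 m/s and angular speed of press below 0.3 rad/s and contact force between the fingers and press below 0.3 N); the robot touches nothing.
It fails at once if a bystander (ramekin, mill or jar) is moved more than 30 mm (distance of any of ramekin, mill, jar from where it was at the start of the episode above 0.03 m).
It also fails if it takes over 72 s, if anything falls off the work surface, if the arm or the gripper's body presses on something with over 40 N, if the wrist force passes 120 N, or if a joint passes its speed limit or range.

## Working session

There is one attempt and no reset: what is moved stays moved. The work goes in short steps, Python scripts to look and compute and a tool call to move; the robot and the scene stay as the last step left them, time stands still between calls to the robot, and variables do not carry over. Pictures are saved under pics/ and viewed, and the job is handed in when it is done.

Besides the shell and the picture viewer there is one more tool, called after "Emit:" as name(argument=value, ...), one argument or row to a line, values as JSON. arm_command: Moves the arm, as the interface text tells. Its arguments: {"type":"object","properties":{"steps":{"type":"array","items":{"type":"number"}},"squeeze":{"type":"number"}},"required":["steps"]}

```bash
mkdir -p pics; ls; cat > h.py <<'E'
import numpy as np, cv2
from cell import status, optics, workorder, r
def cap(name, tag):
    d=optics.get_image(name); cv2.imwrite(f'pics/{tag}.png', d['image'][:,:,::-1]); np.savez(f'pics/{tag}.npz', **{k:np.array(v) for k,v in d.items() if k!='image'}, image=d['image']); return d
def load(tag): return dict(np.load(f'pics/{tag}.npz'))
def K(d):
    h=d['image'].shape[0]; f=h/2/np.tan(np.radians(float(d['fovy']))/2); return f,float(d['cx']),float(d['cy'])
def ray(d,u,v):
    f,cx,cy=K(d); V=np.array(d['view']); R=V[:3,:3]; o=-R.T@V[:3,3]; q=R.T@np.array([(u-cx)/f,(v-cy)/f,1]); return o,q/np.linalg.norm(q)
def onz(d,u,v,z):
    o,q=ray(d,u,v); return o+q*(z-o[2])/q[2]
def proj(d,p):
    f,cx,cy=K(d); V=np.array(d['view']); c=V[:3,:3]@np.asarray(p,float)+V[:3,3]; return np.array([f*c[0]/c[2]+cx,f*c[1]/c[2]+cy])
def tri(obs):
    A=np.zeros((3,3)); b=np.zeros(3)
    for d,u,v in obs:
        o,q=ray(d,u,v); P=np.eye(3)-np.outer(q,q); A+=P; b+=P@o
    return np.linalg.solve(A,b)
E
python3 - <<'E'
from h import *
for n in ['scene','side','wrist']:
    d=cap(n,n+'0'); print(n,d['fovy'],d['cx'],d['cy'],ray(d,320,200))
print(status.observe())
print(r, [x for x in dir(r) if x[0]!='_'])
E
```

```text
pics
scene 55.017023633536674 318.6104874788027 200.8992220355789 (array([1344.34403876,  235.42503475,  748.99440936]), array([-0.74731042, -0.14546349, -0.64835755]))
side 43.121921897633 313.7109556903886 194.23744857435688 (array([-197.190726  , -662.24017211,  960.71074789]), array([ 0.56069596,  0.50819505, -0.65372611]))
wrist 62.6296910240891 317.4247546788541 200.56814025541297 (array([131.03115233, 538.74291439, 373.26698211]), array([ 0.26965013, -0.09747391, -0.95801234]))
{'clock': 0.15, 'joints': array([1.19899413e+00, 8.72839558e-02, 1.75343896e-01, 1.65981286e+00,
       2.39138968e-05, 1.57084956e+00]), 'qd': array([ 0.00137847, -0.00259991,  0.00303547,  0.00057352, -0.00065168,
        0.00039057]), 'joint_torque': array([ 8.46080657e-04, -5.20764327e+01,  4.65042186e+01,  1.38968480e-02,
       -2.98846498e-05,  3.43447809e-06]), 'eef_pos': array([199.74262252, 512.26084991, 230.78754425]), 'tool_rot': array([-1.57077246e+00,  9.56596488e-04,  1.19894089e+00]), 'wrist_force': array([-0.06464935, -0.35661621, -0.56402334]), 'ft_torque': array([0.04431564, 0.00856949, 0.02631771]), 'gripper_width': 85.40800706705075}
<Robot object at 0x7f71ca763e00> ['PlanningError', 'hold_point_z']
```

View pics/scene0.png

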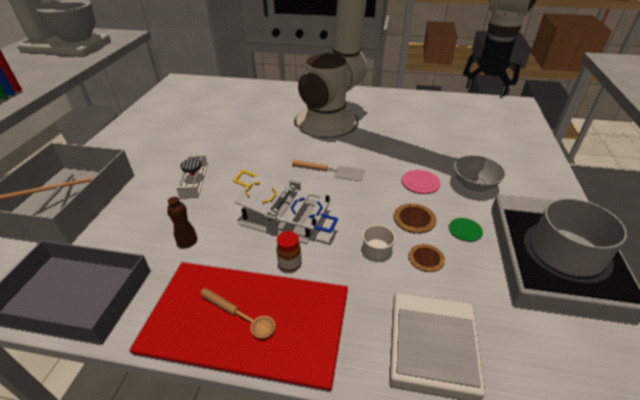

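View pics/side0.png

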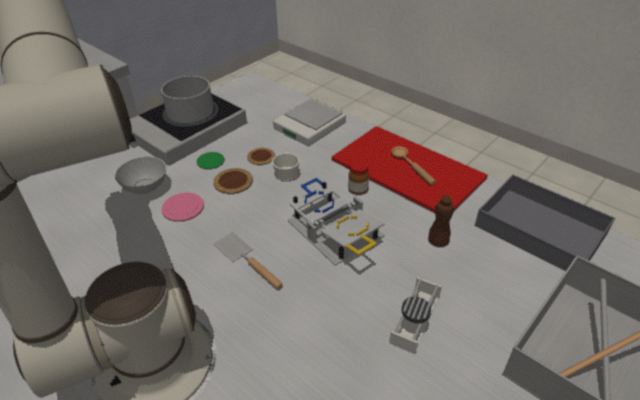

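View pics/wrist0.png

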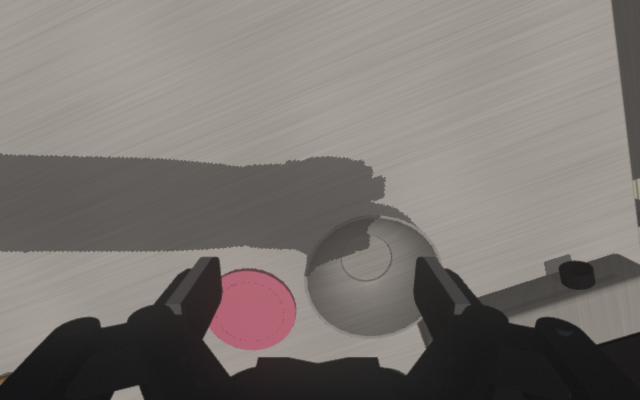

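The scene picture shows the larger brown trivet at (415,218), the smaller one at (427,258), the cradle around (290,205), the press on the rack at (192,170), the mill at (182,225), the jar at (288,250) and the ramekin at (378,243). I'll zoom in.

```bash
python3 - <<'E'
from h import *
a=load('scene0')['image']; b=load('side0')['image']
def crop(im,x0,y0,w,h,s,t): cv2.imwrite(f'pics/{t}.png',cv2.resize(im[y0:y0+h,x0:x0+w,::-1],None,fx=s,fy=s,interpolation=cv2.INTER_CUBIC))
crop(a,160,140,200,140,4,'sc_c'); crop(b,280,160,170,140,4,'si_c'); crop(b,380,260,80,100,5,'si_r')
E
```

```text
(no output)
```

View pics/sc_c.png

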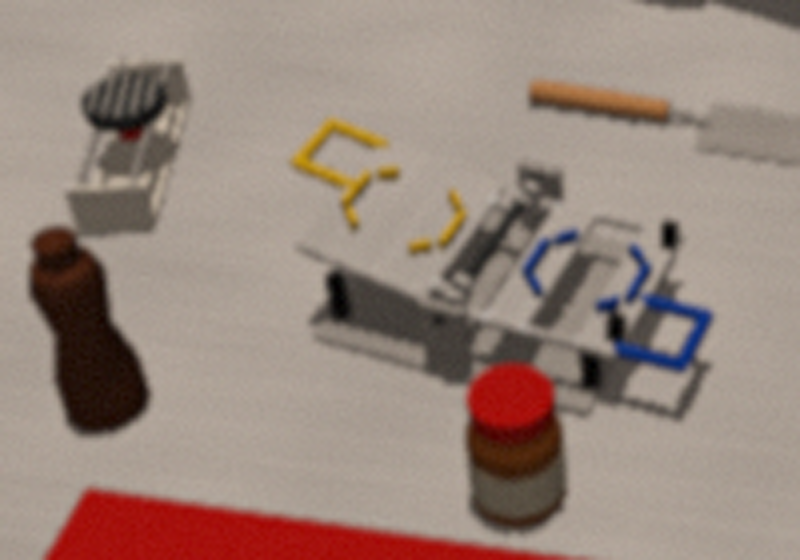

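View pics/si_c.png

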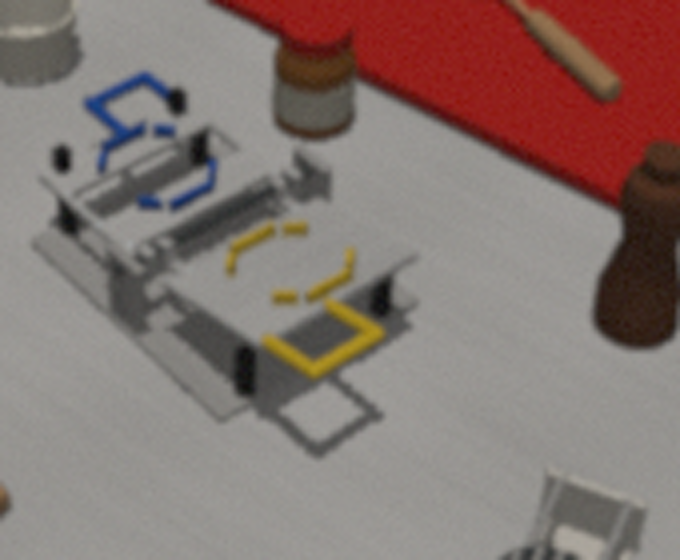

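View pics/si_r.png

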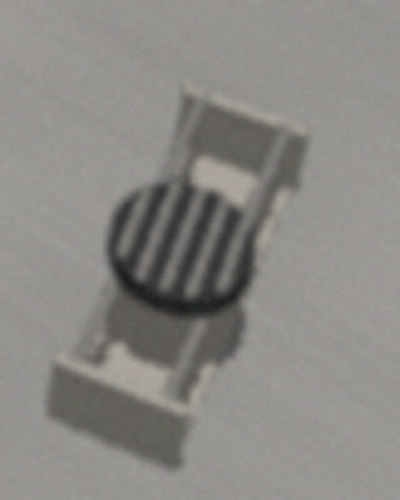

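```bash
python3 - <<'E'
from h import *
a=load('scene0'); b=load('side0')
np.set_printoptions(precision=1,suppress=True)
S=lambda x,y:(160+x/4,140+y/4)
T=lambda x,y:(280+x/4,160+y/4)
print('trivet',onz(a,415,218,8),onz(b,233,181,8))
print('blue bar ends z~43.5', onz(a,*S(710,315),43.5),onz(a,*S(685,365),43.5),'|',onz(b,*T(145,78),43.5),onz(b,*T(92,103),43.5))
print('blue pocket z54', onz(a,*S(588,268),54),onz(b,*T(158,168),54))
print('yellow bar', tri([(a,*S(330,122)),(b,*T(315,372))]),tri([(a,*S(297,162)),(b,*T(380,330))]))
print('yel pocket', tri([(a,*S(405,210)),(b,*T(290,263))]))
print('press', tri([(a,*S(125,97)),(b,380+180/5,260+245/5)]), onz(a,*S(125,97),59),onz(b,380+180/5,260+243/5,59))
for n,u,v in [('jar',288,240),('mill',173,198),('ram',378,232)]: print(n,onz(a,u,v,{'jar':90,'mill':152,'ram':50}[n]))
# ---- rack
R=lambda x,y:(380+x/5,260+y/5)
for p in [(192,95),(300,130),(55,362),(190,412)]: print('rack',onz(b,*R(*p),45))
E
```

```text
trivet [521.  346.3   8. ] [513.4 336.    8. ]
blue bar ends z~43.5 [599.2 137.5  43.5] [648.7 128.6  43.5] | [650.6 119.6  43.5] [604.3 129.2  43.5]
blue pocket z54 [578.4  49.9  54. ] [573.4  38.1  54. ]
yellow bar [ 476.7 -170.    76.1] [ 528.9 -177.6   76.8]
yel pocket [551.3 -90.8  62.4]
press [ 443.9 -354.7   54.4] [ 448.7 -348.2   59. ] [ 443.1 -358.    59. ]
jar [741.   39.8  90. ]
mill [ 710.3 -251.7  152. ]
ram [637.  247.4  50. ]
rack [ 527.8 -310.6   45. ]
rack [ 542.7 -359.2   45. ]
rack [ 366.5 -347.9   45. ]
rack [ 383.6 -404.    45. ]
```

Emit:
arm_command(
  steps=[0.33,-0.57,0.1,0,0,-79,0,0.33,-0.57,0.1,0,0,-79,0,0.33,-0.57,0.1,0,0,-79,0,0.33,-0.57,0.1,0,0,-79,0,0.33,-0.57,0.1,0,0,-79,0,0.33,-0.57,0.1,0,0,-79,0,0.33,-0.57,0.1,0,0,-79,0,0.33,-0.57,0.1,0,0,-79,0,0.33,-0.57,0.1,0,0,-79,0,0.33,-0.57,0.1,0,0,-79,0],
)

```text
clock: 0.98
eef_pos: [406.6, 153.9, 294.2]
tool_rot: [-1.571, -0.0, -0.057]
wrist_force: [1.2, 1.1, 0.2]
gripper_width: 85.4
```

```bash
python3 - <<'E'
from h import *
np.set_printoptions(precision=3,suppress=True)
s=status.observe(); print(s['clock'],s['joints'],s['eef_pos'],s['tool_rot'])
cap('wrist','w1')
E
```

```text
0.9833 [ 0.362 -0.153  0.067  1.79   0.     1.99 ] [406.585 153.924 294.167] [-1.571 -0.    -0.057]
```

View pics/w1.png

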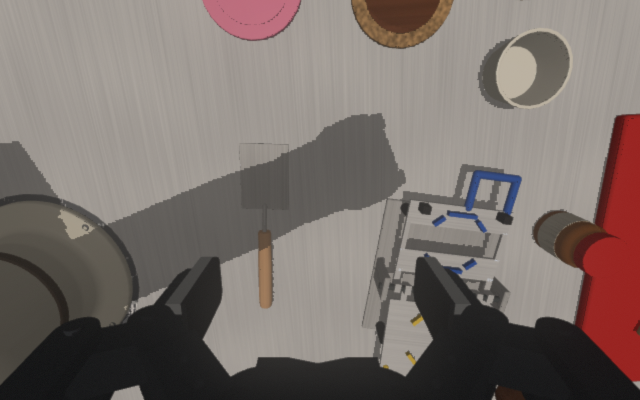

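Emit:
arm_command(
  steps=[0.12,-0.2,0.03,0,0,-7,0,0.12,-0.2,0.03,0,0,-7,0,0.12,-0.2,0.03,0,0,-7,0,0.12,-0.2,0.03,0,0,-7,0,0.12,-0.2,0.03,0,0,-7,0,0.12,-0.2,0.03,0,0,-7,0,0.12,-0.2,0.03,0,0,-7,0,0.12,-0.2,0.03,0,0,-7,0,0.12,-0.2,0.03,0,0,-7,0],
)

```text
clock: 1.78
eef_pos: [526.0, -43.8, 323.5]
tool_rot: [-1.571, 0.001, -0.173]
wrist_force: [-0.0, 0.7, -0.3]
gripper_width: 85.8
```

```bash
python3 - <<'E'
from h import *
np.set_printoptions(precision=3,suppress=True)
s=status.observe(); print(s['clock'],s['joints'],s['eef_pos'],s['tool_rot'])
cap('wrist','w2')
E
```

```text
1.7833 [-0.083  0.091  0.364  1.844  0.     1.661] [525.996 -43.846 323.505] [-1.571  0.001 -0.173]
```

View pics/w2.png

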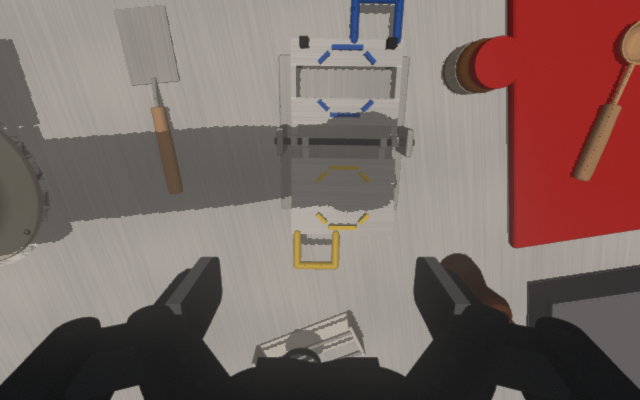

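```bash
cat > m.py <<'E'
from h import *
np.set_printoptions(precision=1,suppress=True)
d=load('w2'); im=d['image']; hsv=cv2.cvtColor(im,cv2.COLOR_RGB2HSV)
for n,lo,hi in [('blue',(105,120,60),(125,255,255)),('yel',(18,120,60),(35,255,255))]:
    m=cv2.inRange(hsv,lo,hi); N,L,st,c=cv2.connectedComponentsWithStats(m)
    for i in range(1,N):
        if st[i][4]>15: print(n,st[i],c[i],onz(d,*c[i],54))
# hinge pin
for u,v in [(277,142),(413,142)]: print('pin',onz(d,u,v,55))
E
python3 m.py
python3 - <<'E'
import cv2
a=cv2.imread('pics/w2.png')
cv2.imwrite('pics/w2c.png',cv2.resize(a[0:290,250:450],None,fx=2,fy=2,interpolation=cv2.INTER_CUBIC))
cv2.imwrite('pics/w2d.png',cv2.resize(a[290:400,220:420],None,fx=4,fy=4,interpolation=cv2.INTER_CUBIC))
E
```

```text
blue [350   0  53  43 700] [376.   16.5] [618.7 107.1  54. ]
blue [332  45  31   5 122] [347.   46.5] [582.1  82.2  54. ]
blue [319  51  10  12  43] [323.7  56.4] [554.   76.5  54. ]
blue [365  52  10  12  53] [369.5  57.4] [606.1  66.4  54. ]
blue [318 100  10  10  34] [322.5 104.8] [543.6  23.8  54. ]
blue [362 101  11  10  39] [367.1 105.6] [596.4  13.6  54. ]
blue [331 113   9   4  17] [334.3 114.5] [555.9  10.2  54. ]
yel [330 166  28   4  88] [343.4 167.4] [557.  -56.1  54. ]
yel [317 172  10   9  33] [321.6 175.9] [527.9 -62.1  54. ]
yel [360 172  10  10  42] [364.5 176.5] [581.8 -72.4  54. ]
yel [316 214  11  10  44] [321.3 218.3] [ 517.7 -118.9   54. ]
yel [359 214  10  10  40] [363.3 218.7] [ 572.7 -129.    54. ]
yel [329 225  27   5 112] [341.7 227.4] [ 542.4 -136.3   54. ]
yel [294 231  45  38 687] [316.  254.1] [ 501.6 -169.1   54. ]
pin [480.7 -10.1  55. ]
pin [646.7 -39.2  55. ]
```

View pics/w2c.png

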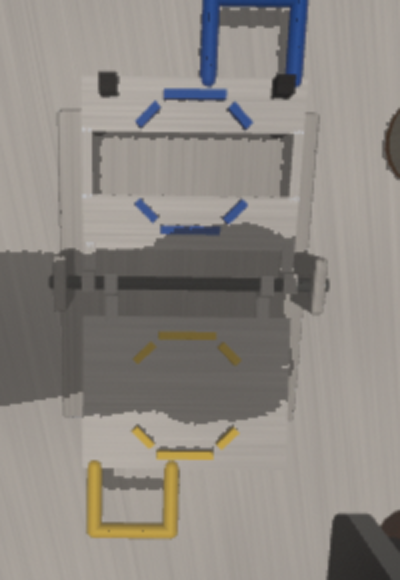

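View pics/w2d.png

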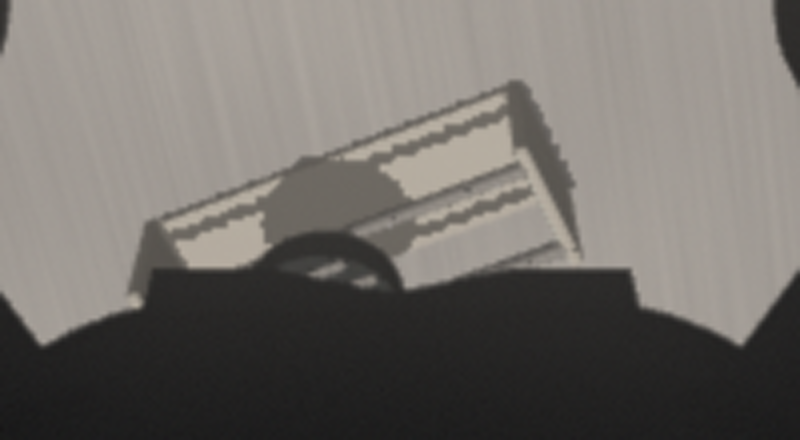

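Emit:
arm_command(
  steps=[-0.08,-0.31,-0.09,0,0,22,0,-0.08,-0.31,-0.09,0,0,22,0,-0.08,-0.31,-0.09,0,0,22,0,-0.08,-0.31,-0.09,0,0,22,0,-0.08,-0.31,-0.09,0,0,22,0,-0.08,-0.31,-0.09,0,0,22,0,-0.08,-0.31,-0.09,0,0,22,0,-0.08,-0.31,-0.09,0,0,22,0,-0.08,-0.31,-0.09,0,0,22,0,-0.08,-0.31,-0.09,0,0,22,0],
)

```text
clock: 2.67
eef_pos: [445.2, -355.0, 232.5]
tool_rot: [-1.569, 0.001, 0.209]
wrist_force: [0.3, -0.4, -0.2]
gripper_width: 85.7
```

```bash
python3 - <<'E'
from h import *
np.set_printoptions(precision=3,suppress=True)
s=status.observe(); print(s['clock'],s['joints'],s['eef_pos'],s['tool_rot'])
cap('wrist','w3')
d=load('w2'); h=np.array([561.8,-23.6,55]); ex=np.array([np.cos(-.19),np.sin(-.19),0]); ey=np.array([-ex[1],ex[0],0])
for t in np.arange(.1,.8,.1): print(t, proj(d,h-33*ex-ey*(160*np.cos(t)+11.5*np.sin(t))+[0,0,160*np.sin(t)-11.5*np.cos(t)]), proj(d,h-ey*(70*np.cos(t)+1*np.sin(t))+[0,0,70*np.sin(t)-1*np.cos(t)]))
E
```

```text
2.6667 [-0.673  0.137  0.233  1.669 -0.     0.689] [ 445.155 -355.015  232.509] [-1.569  0.001  0.209]
0.1 [314.859 259.963] [341.602 196.868]
0.2 [314.782 264.686] [342.017 197.666]
0.30000000000000004 [314.717 268.56 ] [342.46  197.929]
0.4 [314.668 271.449] [342.928 197.628]
0.5 [314.637 273.2  ] [343.417 196.736]
0.6 [314.627 273.646] [343.924 195.23 ]
0.7000000000000001 [314.64  272.606] [344.442 193.095]
```

View pics/w3.png

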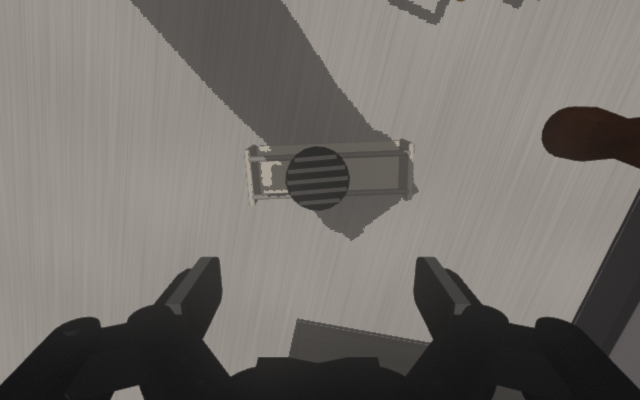

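```bash
python3 - <<'E'
from h import *
np.set_printoptions(precision=2,suppress=True)
d=load('w3'); g=cv2.cvtColor(d['image'],cv2.COLOR_RGB2GRAY)
roi=g[135:225,270:365]
c=cv2.HoughCircles(cv2.resize(roi,None,fx=4,fy=4,interpolation=cv2.INTER_CUBIC),cv2.HOUGH_GRADIENT,1,100,param1=100,param2=20,minRadius=100,maxRadius=150)
print(c)
for q in c[0][:2]:
    u,v,rr=(q-[1.5,1.5,0])/4; u+=270; v+=135; print(u,v,rr,onz(d,u,v,59),onz(d,u+rr,v,59)-onz(d,u-rr,v,59))
p=[onz(d,u,v,45) for u,v in [(262,156),(400,148),(262,198),(400,190)]]
for a in p: print(a)
print(np.arctan2(*(p[1]-p[0])[1::-1]),np.arctan2(*(p[3]-p[2])[1::-1]))
cv2.imwrite('pics/w3c.png',cv2.resize(d['image'][125:225,235:425,::-1],None,fx=4,fy=4,interpolation=cv2.INTER_CUBIC))
E
```

```text
NoneTraceback (most recent call last):
  File "<stdin>", line 7, in <module>
TypeError: 'NoneType' object is not subscriptable
```

```bash
python3 - <<'E'
from h import *
np.set_printoptions(precision=2,suppress=True)
d=load('w3')
cv2.imwrite('pics/w3c.png',cv2.resize(d['image'][125:225,235:425,::-1],None,fx=4,fy=4,interpolation=cv2.INTER_CUBIC))
u,v,rr=317.7,178.5,31.5
print(onz(d,u,v,59),onz(d,u+rr,v,59)-onz(d,u-rr,v,59))
E
```

```text
[ 444.66 -354.02   59.  ] [60.65 12.87  0.  ]
```

View pics/w3c.png

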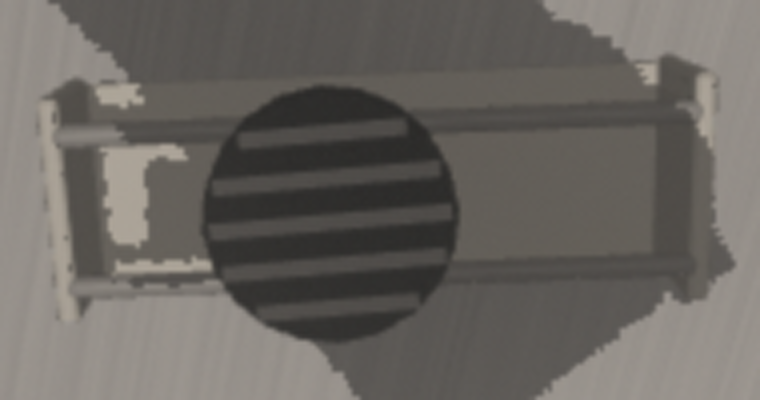

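```bash
python3 - <<'E'
from h import *
np.set_printoptions(precision=2,suppress=True)
d=load('w3')
D=onz(d,235+331.5/4-.4,125+213.5/4-.4,59); print(D)
n=np.array([-np.sin(.253),np.cos(.253),0]); e=np.array([n[1],-n[0],0])
for p in [(60,135),(690,108),(75,290),(690,263)]:
    q=onz(d,235+p[0]/4-.4,125+p[1]/4-.4,44); print(q,(q-D)@n,(q-D)@e)
E
```

```text
[ 444.34 -353.55   59.  ]
[ 373.57 -351.24   44.  ] 19.949191819986016 -67.93137823009286
[ 527.64 -311.58   44.  ] 19.779135554741583 91.16276992029667
[ 383.53 -390.86   44.  ] -20.906423908626742 -68.21280758470672
[ 539.09 -350.38   44.  ] -20.65190672473251 92.53127722985026
```

Emit:
arm_command(
  steps=[0,0.001,-0.04,0,0,2.5,0,0,0.001,-0.08,0,0,2.5,0,0,0.001,-0.12,0,0,2.5,0,0,0.001,-0.15,0,0,2.5,0,0,0.001,-0.15,0,0,2.5,0],
)

```text
clock: 3.13
eef_pos: [444.6, -349.0, 78.2]
tool_rot: [-1.564, 0.005, 0.257]
wrist_force: [-1.3, 1.1, -1.8]
gripper_width: 85.5
```

```bash
python3 - <<'E'
from h import *
np.set_printoptions(precision=3,suppress=True)
s=status.observe(); print(s['clock'],s['joints'],s['eef_pos'],s['tool_rot'])
cap('wrist','w4')
E
```

```text
3.1333 [-0.666  0.128 -0.075  1.376  0.     0.648] [ 444.649 -349.      78.223] [-1.564  0.005  0.257]
```

View pics/w4.png

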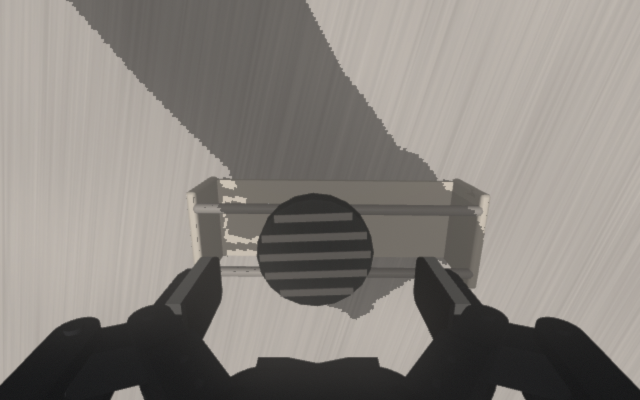

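Emit:
arm_command(
  steps=[0,0,0,0,0,0,0,0,0,0,0,0,0,0],
)

```text
clock: 3.35
eef_pos: [447.8, -353.2, 87.2]
tool_rot: [-1.574, -0.003, 0.256]
wrist_force: [0.6, 0.4, 0.5]
gripper_width: 85.3
```

```bash
python3 - <<'E'
from h import *
np.set_printoptions(precision=3,suppress=True)
s=status.observe(); print(s['clock'],s['eef_pos'],s['tool_rot'])
d=load('w4'); print(onz(d,315,249,59), onz(d,372,249,59)-onz(d,258,249,59))
E
```

```text
3.35 [ 447.832 -353.197   87.228] [-1.574 -0.003  0.256]
[ 443.519 -351.916   59.   ] [59.265 15.704  0.   ]
```

Emit:
arm_command(
  steps=[-0.001,0.001,-0.02,0,0,0,0,-0.001,0.001,-0.04,0,0,0,0,-0.001,0.001,-0.055,0,0,0,0,-0.001,0.001,-0.056,0,0,0,0,-0.001,0.001,-0.056,0,0,0,0,-0.001,0.001,-0.056,0,0,0,0],
)

```text
clock: 3.85
eef_pos: [446.3, -352.8, 30.2]
tool_rot: [-1.573, -0.002, 0.255]
wrist_force: [0.2, -1.3, 0.6]
gripper_width: 85.3
```

```bash
python3 - <<'E'
from h import *
np.set_printoptions(precision=3,suppress=True)
s=status.observe(); print(s['clock'],s['eef_pos'],s['tool_rot'])
cap('wrist','w5')
E
```

```text
3.85 [ 446.255 -352.777   30.219] [-1.573 -0.002  0.255]
```

View pics/w5.png

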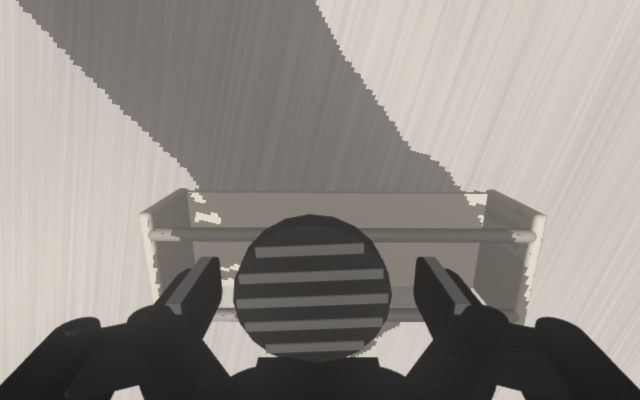

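Emit:
arm_command(
  steps=[-0.002,0,-0.004,0,0,0,0,-0.002,0,-0.004,0,0,0,0.5,-0.002,0,-0.004,0,0,0,1,-0.002,0,-0.004,0,0,0,1,-0.002,0,-0.004,0,0,0,1,-0.002,0,-0.004,0,0,0,1,-0.002,0,-0.004,0,0,0,1],
  squeeze=40,
)

```text
clock: 4.48
eef_pos: [443.2, -352.3, 24.4]
tool_rot: [-1.571, -0.0, 0.254]
wrist_force: [-2.5, 1.3, 5.9]
gripper_width: 62.9
```

```bash
python3 - <<'E'
from h import *
np.set_printoptions(precision=3,suppress=True)
s=status.observe(); print(s['clock'],s['eef_pos'],s['tool_rot'],s['gripper_width'],s['wrist_force'])
cap('wrist','w6')
E
```

```text
4.4833 [ 443.171 -352.262   24.428] [-1.571 -0.     0.254] 62.853426525496815 [-2.523  1.291  5.856]
```

View pics/w6.png

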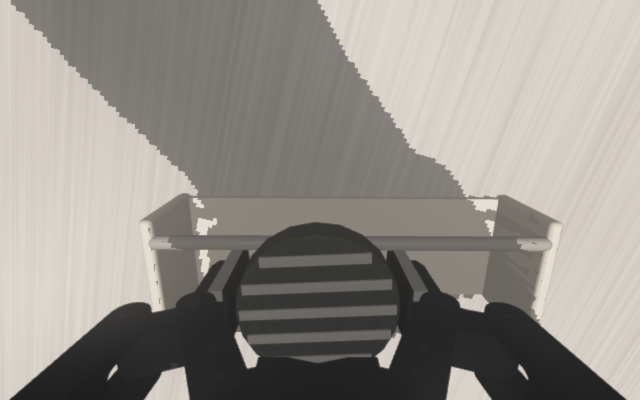

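Emit:
arm_command(
  steps=[0,0,0.02,0,0,0,1,0,0,0.05,0,0,0,1,0,0,0.085,0,0,0,1,0.01,0.02,0.115,0,0,-2,1,0.02,0.05,0.135,0,0,-5,1,0.03,0.085,0.15,0,0,-8,1,0.04,0.12,0.15,0,0,-11,1,0.05,0.155,0.15,0,0,-14,1,0.06,0.19,0.15,0,0,-17,1,0.07,0.225,0.15,0,0,-20,1],
)

```text
clock: 5.37
eef_pos: [513.3, -125.3, 173.5]
tool_rot: [-1.571, 0.0, -0.097]
wrist_force: [0.9, 0.2, -2.3]
gripper_width: 63.1
```

Emit:
arm_command(
  steps=[0.012,0.035,0,0,0,-2,1,0.024,0.07,0,0,0,-5,1,0.036,0.105,0,0,0,-5,1,0.048,0.135,0,0,0,-5,1,0.057,0.158,0,0,0,-5.4,1,0.06,0.168,0,0,0,-5.4,1,0.062,0.173,0,0,0,-5.4,1,0.062,0.173,0,0,0,-5.4,1,0.062,0.173,0,0,0,-5.4,1],
)

```text
clock: 6.12
eef_pos: [574.9, 45.1, 173.6]
tool_rot: [-1.571, 0.001, -0.189]
wrist_force: [0.5, -0.9, -3.4]
gripper_width: 62.9
```

```bash
python3 - <<'E'
from h import *
np.set_printoptions(precision=3,suppress=True)
s=status.observe(); print(s['clock'],s['eef_pos'],s['tool_rot'],s['gripper_width'],s['wrist_force'])
cap('wrist','w7')
E
```

```text
6.1167 [574.918  45.124 173.609] [-1.571  0.001 -0.189] 62.92682861121411 [ 0.48  -0.934 -3.438]
```

View pics/w7.png

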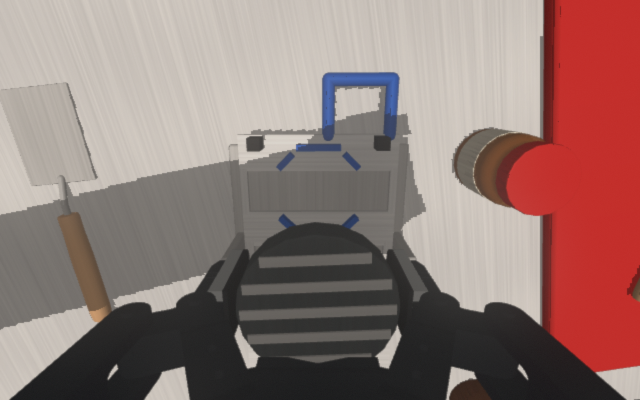

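```bash
python3 - <<'E'
from h import *
np.set_printoptions(precision=1,suppress=True)
d=load('w7'); hsv=cv2.cvtColor(d['image'],cv2.COLOR_RGB2HSV)
m=cv2.inRange(hsv,(105,90,40),(125,255,255)); N,L,st,c=cv2.connectedComponentsWithStats(m)
for i in range(1,N):
    if st[i][4]>15: print(st[i],c[i],onz(d,*c[i],54))
for t,z in [('w6',59),('w7',59+149.2)]:
    d=load(t); g=cv2.cvtColor(d['image'],cv2.COLOR_RGB2GRAY)
    print(t,onz(d,318,223,z),onz(d,237,304,z),onz(d,399,304,z),onz(d,318,304,z))
E
```

```text
[ 323   73   76   67 2107] [360.   96.1] [620.9 114.8  54. ]
[296 145  45   6 267] [317.8 147.5] [582.1  82.7  54. ]
[343 153  17  17 110] [351.4 160.9] [606.6  67.   54. ]
[277 154  16  16  93] [284.7 161.4] [553.9  76.7  54. ]
[279 215  15  13 102] [285.5 221.5] [543.4  26.3  54. ]
[343 215  15  14 110] [350.3 221.6] [597.5  15.9  54. ]
w6 [ 434.7 -320.9   59. ] [ 413.3 -360.3   59. ] [ 472.7 -344.9   59. ] [ 443.  -352.6   59. ]
w7 [580.8  76.9 208.2] [544.6  50.5 208.2] [604.8  39.  208.2] [574.7  44.8 208.2]
```

Emit:
arm_command(
  steps=[0,0,-0.03,0,0,0,1,0,0,-0.06,0,0,0,1,0,0,-0.085,0,0,0,1,0,0,-0.105,0,0,0,1,0,0,-0.12,0,0,0,1,0,0,-0.127,0,0,0,1,0,0,-0.127,0,0,0,1],
)

```text
clock: 6.75
eef_pos: [574.1, 44.7, 45.4]
tool_rot: [-1.572, 0.002, -0.19]
wrist_force: [0.6, -0.4, -3.6]
gripper_width: 63.0
```

```bash
python3 - <<'E'
from h import *
np.set_printoptions(precision=3,suppress=True)
s=status.observe(); print(s['clock'],s['eef_pos'],s['tool_rot'],s['gripper_width'],s['wrist_force'])
cap('wrist','w8')
E
```

```text
6.75 [574.077  44.742  45.358] [-1.572  0.002 -0.19 ] 62.96810237475364 [ 0.585 -0.441 -3.61 ]
```

View pics/w8.png

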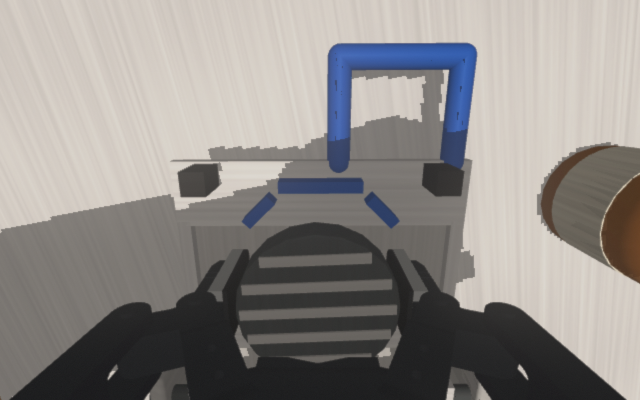

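```bash
python3 - <<'E'
from h import *
np.set_printoptions(precision=1,suppress=True)
d=load('w8'); hsv=cv2.cvtColor(d['image'],cv2.COLOR_RGB2HSV)
m=cv2.inRange(hsv,(105,90,40),(125,255,255)); N,L,st,c=cv2.connectedComponentsWithStats(m)
for i in range(1,N):
    if st[i][4]>15: print(st[i],c[i],onz(d,*c[i],54))
E
```

```text
[ 328   43  149  129 8215] [400.3  89. ] [619.8 115.   54. ]
[ 278  179   85   14 1165] [320.6 185.6] [582.5  83.1  54. ]
[365 193  34  35 473] [381.1 210. ] [606.   67.7  54. ]
[242 194  34  34 435] [258.9 210.5] [554.4  77.3  54. ]
```

Emit:
arm_command(
  steps=[0.001,0.0005,-0.006,0,0,0,1,0.001,0.0005,-0.012,0,0,0,1,0.001,0.0005,-0.018,0,0,0,1,0.001,0.0005,-0.018,0,0,0,1,0.001,0.0005,-0.018,0,0,0,1],
)

```text
clock: 7.22
eef_pos: [576.0, 46.4, 28.5]
tool_rot: [-1.571, 0.001, -0.189]
wrist_force: [-0.7, -0.5, -2.1]
gripper_width: 63.0
```

Emit:
arm_command(
  steps=[-0.0005,-0.0005,-0.002,0,0,0,1,-0.0005,-0.0005,-0.003,0,0,0,1,-0.0005,-0.0005,-0.003,0,0,0,1],
)

```text
clock: 7.47
eef_pos: [575.7, 45.9, 25.7]
tool_rot: [-1.571, 0.0, -0.189]
wrist_force: [0.1, -0.8, -2.5]
gripper_width: 62.5
```

Emit:
arm_command(
  steps=[0,0,0,0,0,0,0.15,0,0,0,0,0,0,0.15,0,0,0,0,0,0,0.15,0,0,0,0,0,0,0.15],
)

```text
clock: 7.8
eef_pos: [575.9, 45.9, 26.2]
tool_rot: [-1.571, -0.001, -0.189]
wrist_force: [-0.1, -0.3, -0.2]
gripper_width: 72.4
```

```bash
python3 - <<'E'
from h import *
np.set_printoptions(precision=3,suppress=True)
s=status.observe(); print(s['clock'],s['eef_pos'],s['tool_rot'],s['gripper_width'],s['wrist_force'])
cap('wrist','w9')
E
```

```text
7.8 [575.943  45.922  26.195] [-1.571 -0.001 -0.189] 72.40678133933376 [-0.096 -0.28  -0.208]
```

View pics/w9.png

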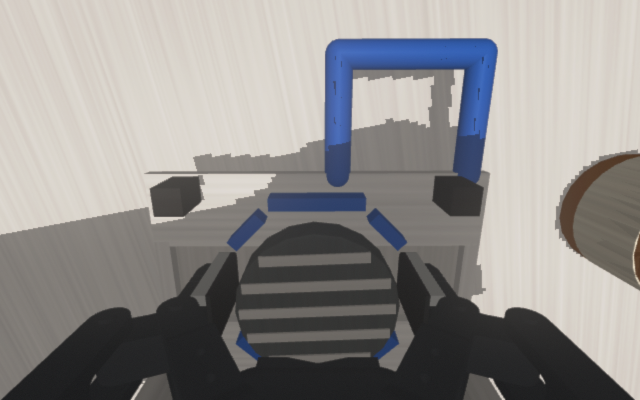

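Emit:
arm_command(
  steps=[0,0,0.03,0,0,0,0.15,0,0,0.065,0,0,0,0.15,0,0,0.1,0,0,0,0.15,0,-0.02,0.135,0,0,7,0.15,-0.01,-0.05,0.165,0,0,14,0.15,-0.02,-0.08,0.18,0,0,21,0.15,-0.03,-0.11,0.18,0,0,28,0.2,-0.04,-0.14,0.18,0,0,35,0.3,-0.05,-0.17,0.18,0,0,42,0.4,-0.06,-0.19,0.18,0,0,49,0.5],
)

```text
clock: 8.68
eef_pos: [515.1, -146.3, 206.1]
tool_rot: [-1.572, -0.0, 0.671]
wrist_force: [0.3, -0.3, 0.8]
gripper_width: 43.0
```

Emit:
arm_command(
  steps=[-0.01,-0.02,0,0,0,7,0.6,-0.016,-0.03,0,0,0,14,0.6,-0.016,-0.03,0,0,0,21,0.6,-0.016,-0.03,0,0,0,28,0.6,-0.016,-0.03,0,0,0,35,0.6,-0.016,-0.03,0,0,0,41,0.6,-0.016,-0.03,0,0,0,41,0.6,-0.016,-0.03,0,0,0,41,0.6],
)

```text
clock: 9.35
eef_pos: [499.7, -174.1, 206.0]
tool_rot: [-1.571, 0.0, 1.379]
wrist_force: [-0.2, 0.9, -0.5]
gripper_width: 34.5
```

```bash
python3 - <<'E'
from h import *
np.set_printoptions(precision=3,suppress=True)
s=status.observe(); print(s['clock'],s['joints'],s['eef_pos'],s['tool_rot'],s['gripper_width'],s['wrist_force'])
cap('wrist','w10');cap('side','s10')
b=load('s10')['image']
cv2.imwrite('pics/s10c.png',cv2.resize(b[140:300,270:450,::-1],None,fx=4,fy=4,interpolation=cv2.INTER_CUBIC)[:600])
E
```

```text
9.35 [-0.335  0.029  0.066  1.608 -0.    -0.143] [ 499.717 -174.107  205.973] [-1.571  0.     1.379] 34.531682216512316 [-0.176  0.924 -0.476]
```

View pics/w10.png

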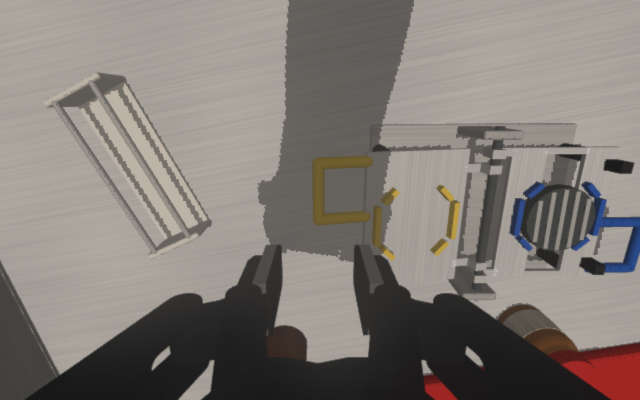

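View pics/s10c.png

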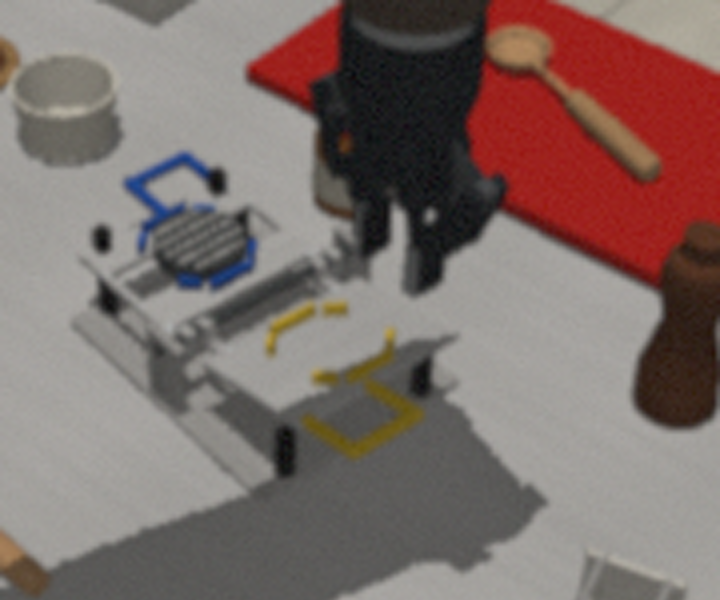

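```bash
python3 - <<'E'
from h import *
np.set_printoptions(precision=2,suppress=True)
a=load('w2');b=load('w10')
print(tri([(a,316.5,266),(b,319,191)]))
h=np.array([561.8,-23.6,55]); ex=np.array([np.cos(-.19),np.sin(-.19),0]); ey=np.array([-ex[1],ex[0],0])
for t in np.arange(.1,.5,.05):
    p=h-33*ex-ey*(160*np.cos(t)+11.5*np.sin(t))+[0,0,160*np.sin(t)-11.5*np.cos(t)]
    print(round(t,2),p, proj(b,p),proj(a,p))
E
```

```text
[ 500.43 -173.74   77.78]
0.1 [ 499.11 -174.83   59.53] [316.79 185.95] [314.86 259.96]
0.15 [ 499.19 -174.41   67.54] [317.26 188.19] [314.82 262.42]
0.2 [ 499.35 -173.6    75.52] [318.22 190.53] [314.78 264.69]
0.25 [ 499.58 -172.4    83.44] [319.71 192.98] [314.75 266.74]
0.3 [ 499.88 -170.81   91.3 ] [321.77 195.55] [314.72 268.56]
0.35 [ 500.26 -168.83   99.06] [324.44 198.23] [314.69 270.14]
0.4 [ 500.72 -166.48  106.71] [327.76 201.03] [314.67 271.45]
0.45 [ 501.24 -163.76  114.24] [331.78 203.95] [314.65 272.48]
```

Emit:
arm_command(
  steps=[0,0,-0.035,0,0,0,0.65,0,0,-0.07,0,0,0,0.65,0,0,-0.105,0,0,0,0.65,0,0,-0.13,0,0,0,0.65,0,0,-0.143,0,0,0,0.65,0,0,-0.147,0,0,0,0.65,0,0,-0.147,0,0,0,1,0,0,-0.147,0,0,0,1,0,0,-0.147,0,0,0,1,0,0,-0.147,0,0,0,1],
  squeeze=50,
)

```text
clock: 10.28
eef_pos: [500.0, -173.7, 59.7]
tool_rot: [-1.571, -0.001, 1.382]
wrist_force: [-0.4, 5.5, -1.2]
gripper_width: 8.1
```

```bash
python3 - <<'E'
from h import *
np.set_printoptions(precision=3,suppress=True)
s=status.observe(); print(s['clock'],s['joints'],s['eef_pos'],s['tool_rot'],s['gripper_width'],s['wrist_force'])
cap('wrist','w11')
E
```

```text
10.2833 [-0.335  0.041 -0.204  1.325  0.001 -0.146] [ 500.049 -173.68    59.709] [-1.571 -0.001  1.382] 8.10744255342639 [-0.445  5.547 -1.185]
```

View pics/w11.png

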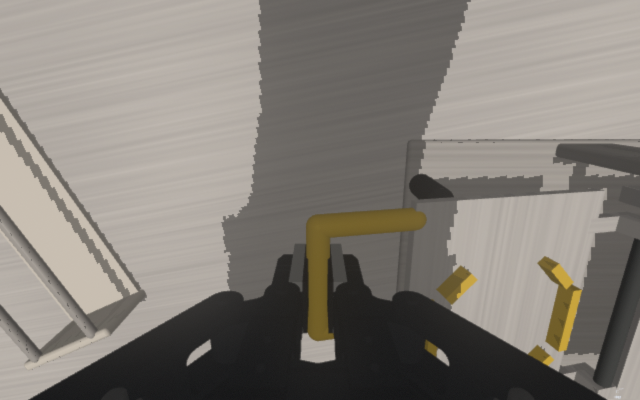

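```bash
cat > arc.py <<'E'
import numpy as np,sys
ey=np.array([.189,.982])
def P(t,sg): # sg=-1 yellow, +1 blue
    s=160*np.cos(t)+11.5*np.sin(t); return np.array([*(sg*s*ey),160*np.sin(t)-11.5*np.cos(t)])/1000
def rows(t0,ts,sg):
    for t in ts:
        print(round(t,3),np.round(P(t,sg)-P(t0,sg),3))
E
python3 -c "
from arc import *
for a,l in [(.22,[.26,.32,.4,.5,.6,.7,.8,.9,1.0,1.1]),(1.1,np.arange(1.2,2.11,.1)),(2.1,[2.2,2.3,2.4,2.5,2.6,2.7,2.8,2.9,2.96,3.0]),(3.0,[3.05,3.1,3.13,3.14])]:
    rows(a,l,-1);print()
"
```

```text
0.26 [0.    0.001 0.006]
0.32 [0.001 0.003 0.016]
0.4 [0.001 0.007 0.028]
0.5 [0.002 0.012 0.043]
0.6 [0.004 0.02  0.057]
0.7 [0.005 0.028 0.071]
0.8 [0.007 0.038 0.083]
0.9 [0.009 0.049 0.094]
1.0 [0.012 0.061 0.105]
1.1 [0.014 0.074 0.114]

1.2 [0.003 0.014 0.008]
1.3 [0.005 0.028 0.014]
1.4 [0.008 0.043 0.018]
1.5 [0.011 0.059 0.021]
1.6 [0.014 0.075 0.023]
1.7 [0.017 0.09  0.023]
1.8 [0.02  0.106 0.021]
1.9 [0.023 0.121 0.018]
2.0 [0.026 0.136 0.013]
2.1 [0.029 0.151 0.007]

2.2 [ 0.003  0.014 -0.008]
2.3 [ 0.005  0.027 -0.017]
2.4 [ 0.007  0.039 -0.027]
2.5 [ 0.01   0.05  -0.039]
2.6 [ 0.011  0.059 -0.052]
2.7 [ 0.013  0.068 -0.065]
2.8 [ 0.014  0.075 -0.079]
2.9 [ 0.015  0.08  -0.094]
2.96 [ 0.016  0.083 -0.104]
3.0 [ 0.016  0.084 -0.11 ]

3.05 [ 0.     0.001 -0.008]
3.1 [ 0.     0.003 -0.016]
3.13 [ 0.001  0.003 -0.021]
3.14 [ 0.001  0.003 -0.022]
```

Emit:
arm_command(
  steps=[0,0.001,0.006,0,0,0,1,0.001,0.003,0.016,0,0,0,1,0.001,0.007,0.028,0,0,0,1,0.002,0.012,0.043,0,0,0,1,0.004,0.02,0.057,0,0,0,1,0.005,0.028,0.071,0,0,0,1,0.007,0.038,0.083,0,0,0,1,0.009,0.049,0.094,0,0,0,1,0.012,0.061,0.105,0,0,0,1,0.014,0.074,0.114,0,0,0,1],
)

```text
clock: 11.17
eef_pos: [513.5, -102.4, 177.4]
tool_rot: [-1.575, 0.007, 1.379]
wrist_force: [-5.9, -13.6, 12.3]
gripper_width: 7.9
```

Emit:
arm_command(
  steps=[0.003,0.014,0.008,0,0,0,1,0.005,0.028,0.014,0,0,0,1,0.008,0.043,0.018,0,0,0,1,0.011,0.059,0.021,0,0,0,1,0.014,0.075,0.023,0,0,0,1,0.017,0.09,0.023,0,0,0,1,0.02,0.106,0.021,0,0,0,1,0.023,0.121,0.018,0,0,0,1,0.026,0.136,0.013,0,0,0,1,0.029,0.151,0.007,0,0,0,1],
)

```text
clock: 12.0
eef_pos: [542.5, 51.5, 183.1]
tool_rot: [-1.574, 0.0, 1.382]
wrist_force: [-5.6, 0.4, 10.7]
gripper_width: 7.9
```

Emit:
arm_command(
  steps=[0.003,0.014,-0.008,0,0,0,1,0.005,0.027,-0.017,0,0,0,1,0.007,0.039,-0.027,0,0,0,1,0.01,0.05,-0.039,0,0,0,1,0.011,0.059,-0.052,0,0,0,1,0.013,0.068,-0.065,0,0,0,1,0.014,0.075,-0.079,0,0,0,1,0.015,0.08,-0.094,0,0,0,1,0.016,0.083,-0.104,0,0,0,1,0.016,0.084,-0.11,0,0,0,1],
)

```text
clock: 12.83
eef_pos: [558.9, 136.6, 71.0]
tool_rot: [-1.572, -0.002, 1.383]
wrist_force: [-2.9, 7.6, 6.8]
gripper_width: 7.6
```

Emit:
arm_command(
  steps=[0,0.001,-0.008,0,0,0,1,0,0.003,-0.016,0,0,0,1,0,0.003,-0.018,0,0,0,1,0,0.003,-0.018,0,0,0,1],
)

```text
clock: 13.17
eef_pos: [559.3, 139.3, 53.1]
tool_rot: [-1.572, -0.002, 1.383]
wrist_force: [0.6, 7.7, -2.0]
gripper_width: 7.9
```

```bash
python3 - <<'E'
from h import *
np.set_printoptions(precision=3,suppress=True)
s=status.observe(); print(s['clock'],s['joints'],s['eef_pos'],s['tool_rot'],s['gripper_width'],s['wrist_force'])
cap('wrist','w12')
E
```

```text
13.1667 [ 0.243  0.152 -0.097  1.32   0.002  0.431] [559.294 139.306  53.077] [-1.572 -0.002  1.383] 7.93455841674221 [ 0.603  7.694 -1.982]
```

View pics/w12.png

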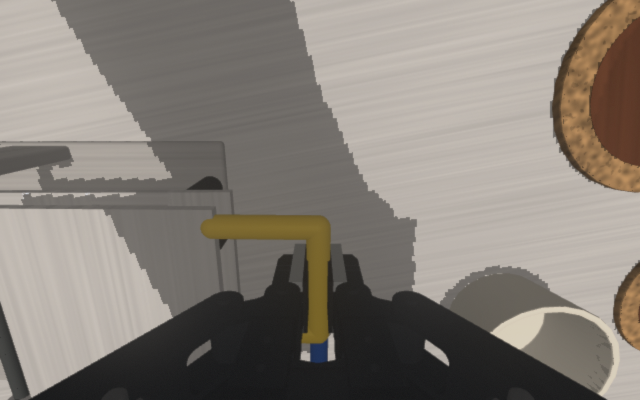

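Emit:
arm_command(
  steps=[0,0,-0.003,0,0,0,1,0,0,-0.006,0,0,0,1,0,0,-0.007,0,0,0,1,0,0,-0.007,0,0,0,1],
)

```text
clock: 13.55
eef_pos: [559.5, 139.8, 47.7]
tool_rot: [-1.573, -0.004, 1.383]
wrist_force: [-3.3, 8.7, 8.9]
gripper_width: 8.0
```

Emit:
arm_command(
  steps=[0,0,0,0,0,0,0.65,0,0,0.002,0,0,0,0.65,0,0,0.002,0,0,0,0.65,0,0,0.03,0,0,0,0.65,0,0,0.065,0,0,0,0.65,0.02,-0.004,0.085,0,0,0,0.65,0.045,-0.009,0.085,0,0,0,0.65,0.065,-0.012,0.085,0,0,0,0.65,0.065,-0.012,0.085,0,0,0,0.65,0.065,-0.012,0.085,0,0,0,0.65],
)

```text
clock: 14.38
eef_pos: [624.1, 125.3, 129.3]
tool_rot: [-1.57, 0.001, 1.381]
wrist_force: [0.0, -1.3, -0.6]
gripper_width: 30.0
```

```bash
python3 - <<'E'
from h import *
np.set_printoptions(precision=3,suppress=True)
s=status.observe(); print(s['clock'],s['joints'],s['eef_pos'],s['tool_rot'],s['gripper_width'],s['wrist_force'])
cap('wrist','w13'); cap('side','s13')
b=load('s13')['image']
cv2.imwrite('pics/s13c.png',cv2.resize(b[140:290,270:450,::-1],None,fx=4,fy=4,interpolation=cv2.INTER_CUBIC))
E
```

```text
14.3833 [ 0.198  0.282  0.203  1.493 -0.     0.388] [624.073 125.324 129.307] [-1.57   0.001  1.381] 30.007667858219715 [ 0.028 -1.281 -0.607]
```

View pics/w13.png

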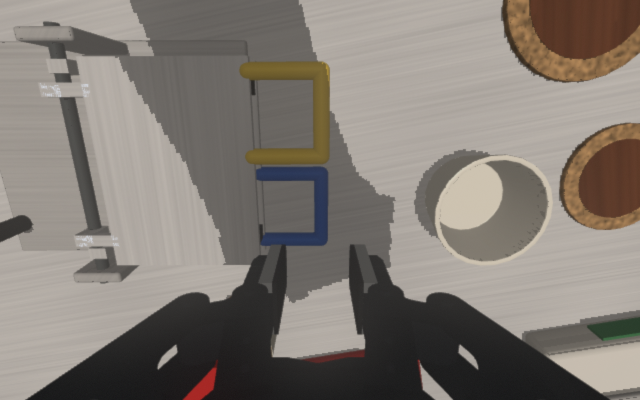

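View pics/s13c.png

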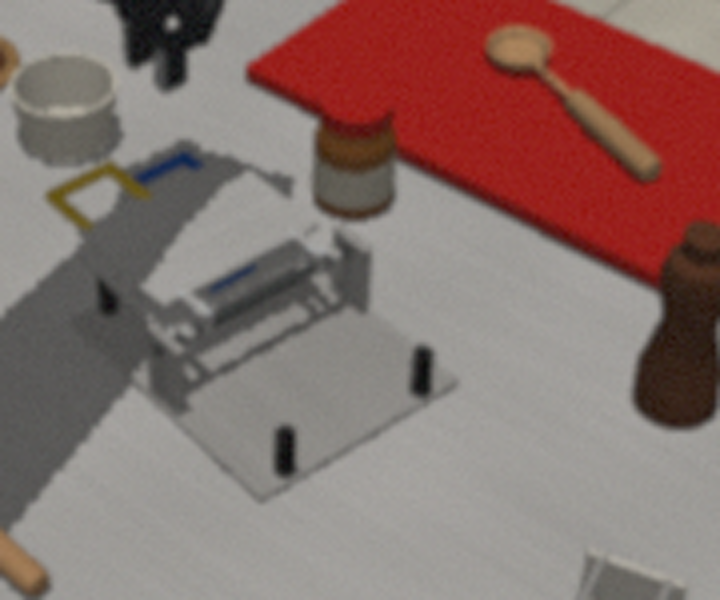

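```bash
python3 - <<'E'
from h import *
np.set_printoptions(precision=1,suppress=True)
d=load('w13'); print(onz(d,321.5,206,43.5), onz(d,321.5,172,43.5),onz(d,321.5,240,43.5),'yellow',onz(d,321.5,113,66.5))
E
python3 -c "
from arc import *
for a,l in [(0,[.04,.1,.18,.26,.35,.45,.55,.65,.75,.85]),(.85,np.arange(.95,1.86,.1)),(1.85,np.arange(1.95,2.86,.1)),(2.85,[2.92,2.99,3.05,3.1,3.13,3.14])]:
    rows(a,l,1);print()
"
```

```text
[623.7 128.1  43.5] [598.9 132.8  43.5] [650.1 123.1  43.5] yellow [558.5 140.1  66.5]
0.04 [0.    0.    0.006]
0.1 [0.    0.    0.016]
0.18 [-0.    -0.001  0.029]
0.26 [-0.    -0.002  0.042]
0.35 [-0.001 -0.006  0.056]
0.45 [-0.002 -0.011  0.071]
0.55 [-0.003 -0.017  0.085]
0.65 [-0.005 -0.025  0.099]
0.75 [-0.007 -0.034  0.112]
0.85 [-0.009 -0.045  0.124]

0.95 [-0.002 -0.012  0.011]
1.05 [-0.005 -0.024  0.02 ]
1.15 [-0.007 -0.038  0.029]
1.25 [-0.01  -0.052  0.036]
1.35 [-0.013 -0.067  0.041]
1.45 [-0.016 -0.082  0.045]
1.55 [-0.019 -0.098  0.047]
1.65 [-0.022 -0.113  0.048]
1.75 [-0.025 -0.129  0.047]
1.85 [-0.028 -0.145  0.044]

1.95 [-0.003 -0.015 -0.004]
2.05 [-0.006 -0.03  -0.01 ]
2.15 [-0.008 -0.044 -0.017]
2.25 [-0.011 -0.057 -0.025]
2.35 [-0.013 -0.07  -0.035]
2.45 [-0.016 -0.081 -0.046]
2.55 [-0.018 -0.092 -0.058]
2.65 [-0.019 -0.101 -0.071]
2.75 [-0.021 -0.108 -0.085]
2.85 [-0.022 -0.115 -0.1  ]

2.92 [-0.001 -0.004 -0.011]
2.99 [-0.001 -0.006 -0.021]
3.05 [-0.002 -0.008 -0.031]
3.1 [-0.002 -0.009 -0.039]
3.13 [-0.002 -0.01  -0.044]
3.14 [-0.002 -0.01  -0.045]
```

Emit:
arm_command(
  steps=[0,0.002,-0.035,0,0,0,0.65,0,0.002,-0.07,0,0,0,0.65,0,0.002,-0.095,0,0,0,0.65,0,0.002,-0.105,0,0,0,0.65,0,0.002,-0.105,0,0,0,0.65,0,0.002,-0.105,0,0,0,1,0,0.002,-0.105,0,0,0,1,0,0.002,-0.105,0,0,0,1,0,0.002,-0.105,0,0,0,1],
  squeeze=80,
)

```text
clock: 15.23
eef_pos: [623.6, 127.8, 26.0]
tool_rot: [-1.571, -0.0, 1.382]
wrist_force: [-4.9, -1.4, 6.6]
gripper_width: 7.3
```

```bash
python3 - <<'E'
from h import *
cap('wrist','w14')
E
```

```text
(no output)
```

View pics/w14.png

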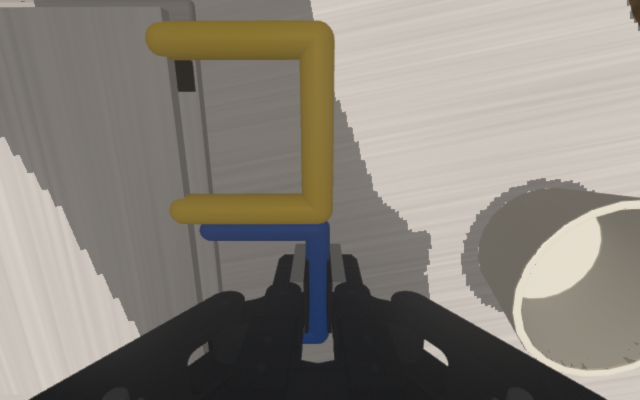

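Emit:
arm_command(
  steps=[0,0,0.006,0,0,0,1,0,0,0.016,0,0,0,1,0,-0.001,0.029,0,0,0,1,0,-0.002,0.042,0,0,0,1,-0.001,-0.006,0.056,0,0,0,1,-0.002,-0.011,0.071,0,0,0,1,-0.003,-0.017,0.085,0,0,0,1,-0.005,-0.025,0.099,0,0,0,1,-0.007,-0.034,0.112,0,0,0,1,-0.009,-0.045,0.124,0,0,0,1],
)

```text
clock: 16.12
eef_pos: [615.5, 85.5, 150.9]
tool_rot: [-1.573, -0.006, 1.384]
wrist_force: [4.4, 14.5, -0.8]
gripper_width: 7.5
```

Emit:
arm_command(
  steps=[-0.002,-0.012,0.011,0,0,0,1,-0.005,-0.024,0.02,0,0,0,1,-0.007,-0.038,0.029,0,0,0,1,-0.01,-0.052,0.036,0,0,0,1,-0.013,-0.067,0.041,0,0,0,1,-0.016,-0.082,0.045,0,0,0,1,-0.019,-0.098,0.047,0,0,0,1,-0.022,-0.113,0.048,0,0,0,1,-0.025,-0.129,0.047,0,0,0,1,-0.028,-0.145,0.044,0,0,0,1],
)

```text
clock: 16.95
eef_pos: [586.9, -61.4, 197.5]
tool_rot: [-1.576, -0.003, 1.383]
wrist_force: [-4.9, 4.9, 12.6]
gripper_width: 6.6
```

```bash
python3 - <<'E'
from h import *
np.set_printoptions(precision=3,suppress=True)
s=status.observe(); print(s['clock'],s['joints'],s['eef_pos'],s['tool_rot'],s['gripper_width'],s['wrist_force'])
cap('side','s15')
b=load('s15')['image']
cv2.imwrite('pics/s15c.png',cv2.resize(b[120:270,270:450,::-1],None,fx=4,fy=4,interpolation=cv2.INTER_CUBIC))
E
```

```text
16.95 [-0.106  0.169  0.2    1.598  0.003  0.082] [586.867 -61.361 197.456] [-1.576 -0.003  1.383] 6.637152889334504 [-4.912  4.909 12.638]
```

View pics/s15c.png

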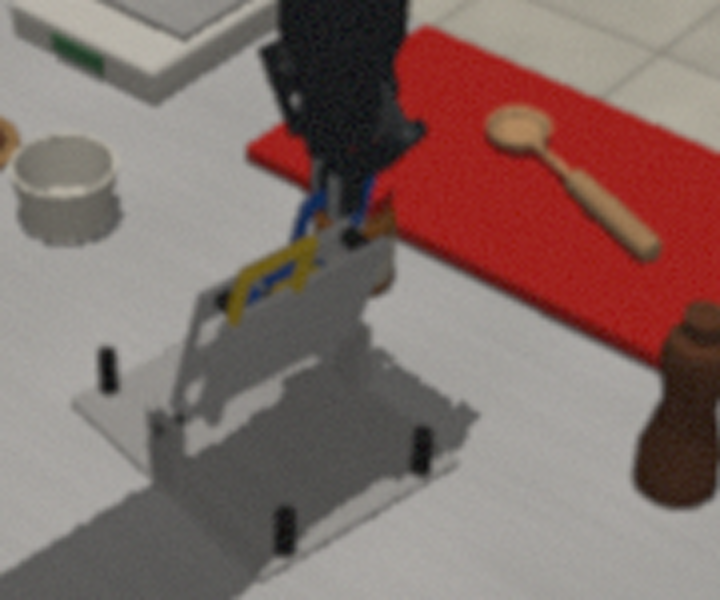

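Emit:
arm_command(
  steps=[-0.003,-0.015,-0.004,0,0,0,1,-0.006,-0.03,-0.01,0,0,0,1,-0.008,-0.044,-0.017,0,0,0,1,-0.011,-0.057,-0.025,0,0,0,1,-0.013,-0.07,-0.035,0,0,0,1,-0.016,-0.081,-0.046,0,0,0,1,-0.018,-0.092,-0.058,0,0,0,1,-0.019,-0.101,-0.071,0,0,0,1,-0.021,-0.108,-0.085,0,0,0,1,-0.022,-0.115,-0.1,0,0,0,1],
)

```text
clock: 17.83
eef_pos: [564.9, -176.8, 92.8]
tool_rot: [-1.572, -0.002, 1.382]
wrist_force: [-0.5, 10.0, -1.7]
gripper_width: 6.9
```

Emit:
arm_command(
  steps=[-0.001,-0.004,-0.011,0,0,0,1,-0.001,-0.006,-0.021,0,0,0,1,-0.002,-0.008,-0.031,0,0,0,1,-0.002,-0.009,-0.037,0,0,0,1,-0.002,-0.01,-0.04,0,0,0,1,-0.002,-0.01,-0.04,0,0,0,1],
)

```text
clock: 18.33
eef_pos: [565.4, -186.3, 53.6]
tool_rot: [-1.576, -0.003, 1.383]
wrist_force: [12.9, 7.2, -0.8]
gripper_width: 6.9
```

```bash
python3 - <<'E'
from h import *
np.set_printoptions(precision=3,suppress=True)
s=status.observe(); print(s['clock'],s['joints'],s['eef_pos'],s['tool_rot'],s['gripper_width'],s['wrist_force'])
cap('wrist','w16')
cap('side','s16')
b=load('s16')['image']
cv2.imwrite('pics/s16c.png',cv2.resize(b[140:290,270:450,::-1],None,fx=4,fy=4,interpolation=cv2.INTER_CUBIC))
E
```

```text
18.3333 [-0.32   0.194 -0.049  1.323  0.004 -0.132] [ 565.436 -186.253   53.559] [-1.576 -0.003  1.383] 6.937170268661781 [12.893  7.171 -0.806]
```

View pics/w16.png

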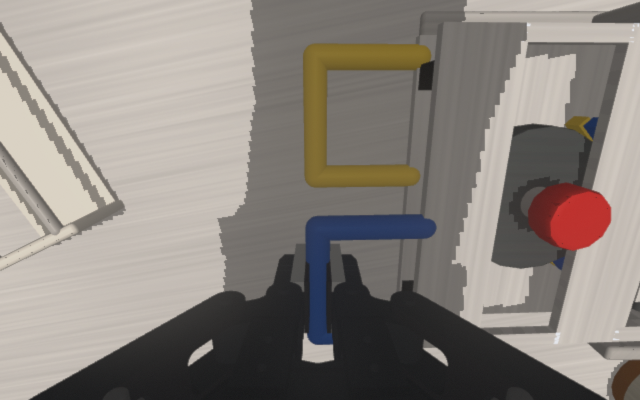

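View pics/s16c.png

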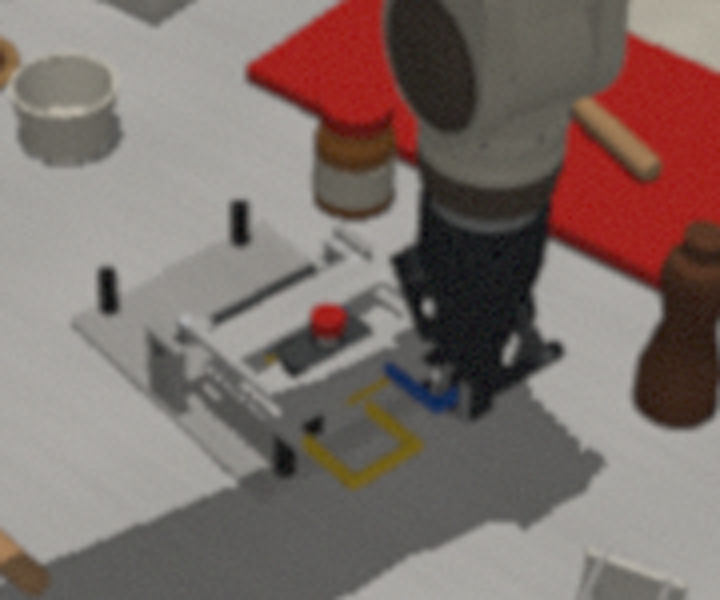

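Emit:
arm_command(
  steps=[-0.001,0,-0.003,0,0,0,1,-0.001,0,-0.005,0,0,0,1,-0.001,0,-0.006,0,0,0,1,-0.001,0,-0.006,0,0,0,1,-0.001,0,-0.006,0,0,0,1],
)

```text
clock: 18.85
eef_pos: [562.4, -186.4, 47.1]
tool_rot: [-1.572, -0.002, 1.383]
wrist_force: [7.1, 4.0, 1.4]
gripper_width: 6.6
```

```bash
python3 - <<'E'
from h import *
np.set_printoptions(precision=1,suppress=True)
s=status.observe(); print(s['eef_pos'],s['wrist_force'])
cap('wrist','w17'); d=load('w17')
h=np.array([561.8,-23.6,55]); ex=np.array([np.cos(-.19),np.sin(-.19),0]); ey=np.array([-ex[1],ex[0],0])
for t in [2.9,3.0,3.05,3.1,3.14]:
    f=lambda t,sg,c,sh: h+sh*ex+sg*ey*(160*np.cos(t)+c*np.sin(t))+[0,0,160*np.sin(t)-11.5*np.cos(t)]
    print(t,'bluecorner(-25)',proj(d,f(t,1,11.5,8)),'yellow corners at pi-t',proj(d,f(np.pi-t,-1,11.5,-8)),proj(d,f(np.pi-t,-1,11.5,-58)))
E
```

```text
[ 562.4 -186.4   47.1] [7.1 4.  1.4]
2.9 bluecorner(-25) [343.4 281.8] yellow corners at pi-t [323.5 206.3] [324.7  47.3]
3.0 bluecorner(-25) [327.5 257.7] yellow corners at pi-t [317.8 193.8] [318.1  54.5]
3.05 bluecorner(-25) [322.6 247.7] yellow corners at pi-t [316.8 188.5] [317.1  57.4]
3.1 bluecorner(-25) [319.4 238.8] yellow corners at pi-t [316.9 183.9] [317.1  60. ]
3.14 bluecorner(-25) [317.8 232.5] yellow corners at pi-t [317.6 180.5] [317.9  61.9]
```

View pics/w17.png

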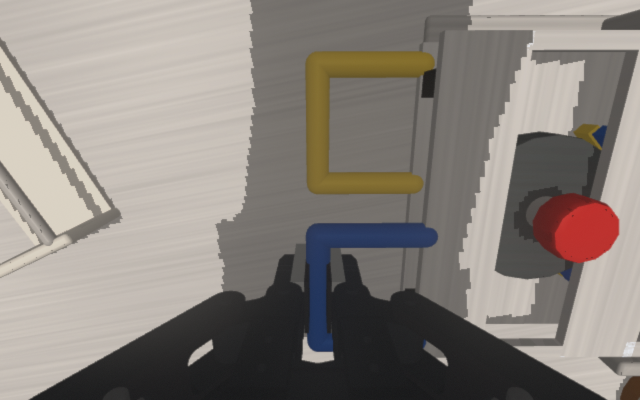

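```bash
python3 -c "
from arc import *
for a,l in [(3.12,[3.07,3.0,2.92,2.83,2.73,2.63,2.53,2.43,2.33,2.23]),(2.23,np.arange(2.13,1.2,-.1)),(1.23,np.arange(1.13,.2,-.1)),(.23,[.17,.12,.08])]:
    rows(a,l,1);print()
"
```

```text
3.07 [0.    0.001 0.008]
3.0 [0.001 0.003 0.019]
2.92 [0.001 0.006 0.031]
2.83 [0.002 0.011 0.045]
2.73 [0.003 0.017 0.06 ]
2.63 [0.005 0.025 0.073]
2.53 [0.007 0.035 0.086]
2.43 [0.009 0.045 0.098]
2.33 [0.011 0.057 0.109]
2.23 [0.013 0.07  0.119]

2.13 [0.003 0.014 0.008]
2.03 [0.005 0.028 0.015]
1.93 [0.008 0.043 0.02 ]
1.83 [0.011 0.058 0.024]
1.73 [0.014 0.074 0.026]
1.63 [0.017 0.089 0.027]
1.53 [0.02  0.105 0.026]
1.43 [0.023 0.121 0.023]
1.33 [0.026 0.136 0.019]
1.23 [0.029 0.15  0.013]

1.13 [ 0.003  0.014 -0.007]
1.03 [ 0.005  0.027 -0.016]
0.93 [ 0.008  0.04  -0.026]
0.83 [ 0.01   0.051 -0.037]
0.73 [ 0.012  0.061 -0.049]
0.63 [ 0.014  0.07  -0.062]
0.53 [ 0.015  0.078 -0.076]
0.43 [ 0.016  0.084 -0.091]
0.33 [ 0.017  0.089 -0.106]
0.23 [ 0.018  0.092 -0.122]

0.17 [ 0.     0.001 -0.01 ]
0.12 [ 0.     0.002 -0.018]
0.08 [ 0.     0.002 -0.024]
```

Emit:
arm_command(
  steps=[0,0.001,0.008,0,0,0,1,0.001,0.003,0.019,0,0,0,1,0.001,0.006,0.031,0,0,0,1,0.002,0.011,0.045,0,0,0,1,0.003,0.017,0.06,0,0,0,1,0.005,0.025,0.073,0,0,0,1,0.007,0.035,0.086,0,0,0,1,0.009,0.045,0.098,0,0,0,1,0.011,0.057,0.109,0,0,0,1,0.013,0.07,0.119,0,0,0,1],
)

```text
clock: 19.73
eef_pos: [576.3, -120.8, 169.2]
tool_rot: [-1.578, 0.007, 1.379]
wrist_force: [5.1, -16.0, 10.7]
gripper_width: 6.8
```

Emit:
arm_command(
  steps=[0.003,0.014,0.008,0,0,0,1,0.005,0.028,0.015,0,0,0,1,0.008,0.043,0.02,0,0,0,1,0.011,0.058,0.024,0,0,0,1,0.014,0.074,0.026,0,0,0,1,0.017,0.089,0.027,0,0,0,1,0.02,0.105,0.026,0,0,0,1,0.023,0.121,0.023,0,0,0,1,0.026,0.136,0.019,0,0,0,1,0.029,0.15,0.013,0,0,0,1],
)

```text
clock: 20.57
eef_pos: [605.1, 33.8, 182.6]
tool_rot: [-1.577, -0.002, 1.382]
wrist_force: [-3.3, 4.5, 18.6]
gripper_width: 7.1
```

Emit:
arm_command(
  steps=[0.003,0.014,-0.007,0,0,0,1,0.005,0.027,-0.016,0,0,0,1,0.008,0.04,-0.026,0,0,0,1,0.01,0.051,-0.037,0,0,0,1,0.012,0.061,-0.049,0,0,0,1,0.014,0.07,-0.062,0,0,0,1,0.015,0.078,-0.076,0,0,0,1,0.016,0.084,-0.091,0,0,0,1,0.017,0.089,-0.106,0,0,0,1,0.018,0.092,-0.122,0,0,0,1],
)

```text
clock: 21.4
eef_pos: [622.7, 126.2, 57.4]
tool_rot: [-1.573, -0.002, 1.383]
wrist_force: [7.4, 6.0, 3.0]
gripper_width: 7.0
```

```bash
python3 - <<'E'
from h import *
np.set_printoptions(precision=3,suppress=True)
s=status.observe(); print(s['clock'],s['joints'],s['eef_pos'],s['tool_rot'],s['gripper_width'],s['wrist_force'])
cap('side','s18')
b=load('s18')['image']
cv2.imwrite('pics/s18c.png',cv2.resize(b[140:290,270:450,::-1],None,fx=4,fy=4,interpolation=cv2.INTER_CUBIC))
E
```

```text
21.4 [0.199 0.289 0.072 1.351 0.001 0.387] [622.719 126.156  57.439] [-1.573 -0.002  1.383] 7.02521027149835 [7.385 6.    2.974]
```

View pics/s18c.png

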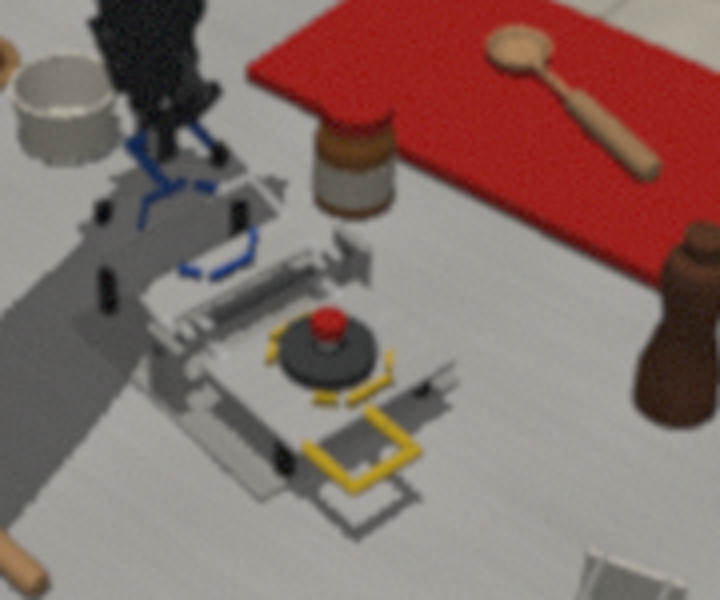

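Emit:
arm_command(
  steps=[0,0,0,0,0,0,0.65,0,0,0,0,0,0,0.65,0,0,0,0,0,0,0.65,0,0,0.035,0,0,0,0.6,0,0,0.075,0,0,0,0.5,0,-0.005,0.105,0,0,0,0.5,-0.01,-0.03,0.12,0,0,0,0.5,-0.02,-0.065,0.12,0,0,0,0.5,-0.035,-0.1,0.12,0,0,0,0.5,-0.047,-0.137,0.12,0,0,0,0.5],
)

```text
clock: 22.28
eef_pos: [573.9, -13.4, 177.6]
tool_rot: [-1.572, 0.0, 1.383]
wrist_force: [-0.8, -0.4, -0.7]
gripper_width: 42.6
```

Emit:
arm_command(
  steps=[-0.013,-0.035,0,0,0,0,0.5,-0.023,-0.065,0,0,0,0,0.5,-0.027,-0.08,0,0,0,0,0.5,-0.027,-0.08,0,0,0,0,0.5,-0.027,-0.08,0,0,0,0,0.5],
)

```text
clock: 22.7
eef_pos: [547.5, -93.0, 177.3]
tool_rot: [-1.572, 0.0, 1.38]
wrist_force: [0.8, -0.0, -0.9]
gripper_width: 42.4
```

```bash
python3 - <<'E'
from h import *
np.set_printoptions(precision=3,suppress=True)
s=status.observe(); print(s['clock'],s['joints'],s['eef_pos'],s['tool_rot'],s['gripper_width'],s['wrist_force'])
d=cap('wrist','w19'); hsv=cv2.cvtColor(d['image'],cv2.COLOR_RGB2HSV)
m=cv2.inRange(hsv,(0,150,80),(6,255,255))|cv2.inRange(hsv,(174,150,80),(180,255,255)); N,L,st,c=cv2.connectedComponentsWithStats(m)
for i in range(1,N):
    if st[i][4]>30: print(st[i],c[i],onz(d,*c[i],84))
E
```

```text
22.7 [-0.168  0.085  0.07   1.555 -0.     0.023] [547.496 -93.042 177.344] [-1.572  0.     1.38 ] 42.37377310657781 [ 0.76  -0.004 -0.884]
[309 190  30  30 662] [323.69 204.84] [549.084 -88.842  84.   ]
[ 545  338   62   54 1754] [584.103 358.571] [731.454 109.286  84.   ]
[481 353  16  20 112] [488.75  361.991] [719.26   27.018  84.   ]
[430 363  38  37 811] [442.792 385.335] [737.483 -14.812  84.   ]
```

View pics/w19.png

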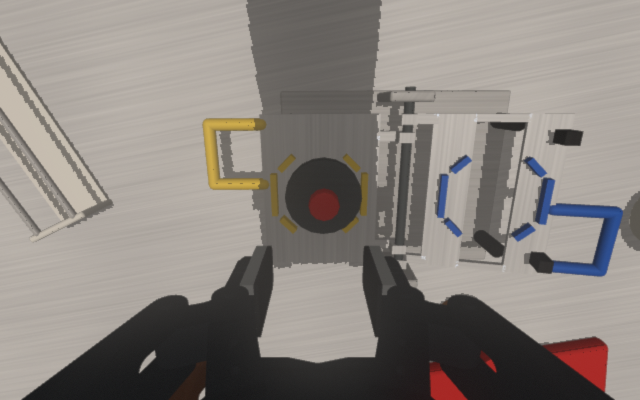

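Emit:
arm_command(
  steps=[0.001,0.004,-0.035,0,0,0,0.5,0.001,0.004,-0.07,0,0,0,0.5,0.001,0.004,-0.1,0,0,0,0.5,0.001,0.004,-0.113,0,0,0,0.5,0.001,0.004,-0.116,0,0,0,0.5,0.001,0.004,-0.116,0,0,0,0.5],
  squeeze=60,
)

```text
clock: 23.25
eef_pos: [548.8, -87.4, 61.0]
tool_rot: [-1.57, -0.0, 1.383]
wrist_force: [0.2, 0.1, 0.1]
gripper_width: 42.6
```

```bash
python3 - <<'E'
from h import *
cap('wrist','w20')
s=status.observe(); print(s['eef_pos'],s['wrist_force'])
E
```

```text
[549.42686919 -87.6537746   62.10027936] [ 0.98965368 -0.08367151  0.44226764]
```

View pics/w20.png

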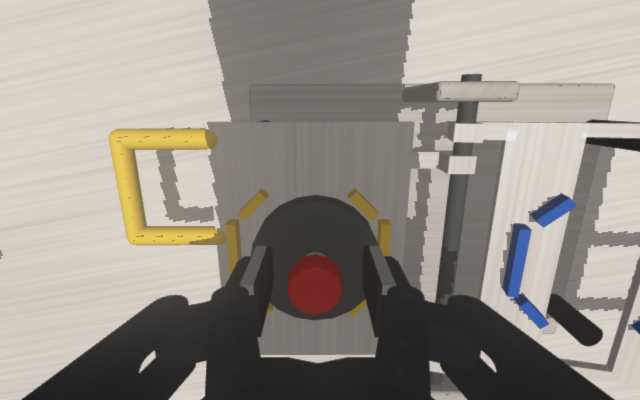

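Emit:
arm_command(
  steps=[0,-0.001,-0.001,0,0,0,0.75,0,-0.001,-0.001,0,0,0,1,0,-0.001,-0.001,0,0,0,1,0,-0.001,-0.001,0,0,0,1,0,-0.001,-0.001,0,0,0,1],
)

```text
clock: 23.72
eef_pos: [549.8, -89.2, 61.7]
tool_rot: [-1.574, -0.0, 1.382]
wrist_force: [0.1, 0.6, 6.2]
gripper_width: 21.9
```

Emit:
arm_command(
  steps=[0,0,0.005,0,0,0,1,0,0,0.02,0,0,0,1,0,0,0.04,0,0,0,1,0,0,0.065,0,0,0,1,0,0,0.08,0,0,0,1,0,0,0.08,0,0,0,1,0,0,0.08,0,0,0,1],
)

```text
clock: 24.3
eef_pos: [549.1, -89.3, 140.3]
tool_rot: [-1.572, 0.0, 1.382]
wrist_force: [-0.2, 0.3, -4.1]
gripper_width: 21.8
```

```bash
python3 - <<'E'
from h import *
np.set_printoptions(precision=2,suppress=True)
cap('wrist','w21'); cap('side','s21'); cap('scene','c21')
s=status.observe(); print(s['clock'],s['eef_pos'],s['wrist_force'],s['gripper_width'])
for t in ['s21']:
    b=load(t)['image']; cv2.imwrite(f'pics/{t}c.png',cv2.resize(b[120:270,270:450,::-1],None,fx=4,fy=4,interpolation=cv2.INTER_CUBIC))
d=load('w13'); hsv=cv2.cvtColor(d['image'],cv2.COLOR_RGB2HSV)
E
```

```text
24.45 [548.02 -89.01 138.2 ] [ 0.44  0.38 -3.2 ] 21.907200561042625
```

View pics/s21c.png

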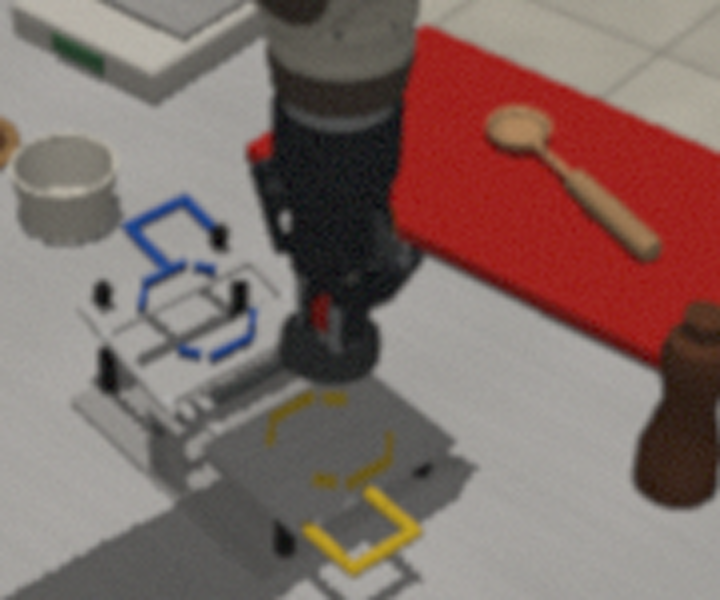

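View pics/w21.png

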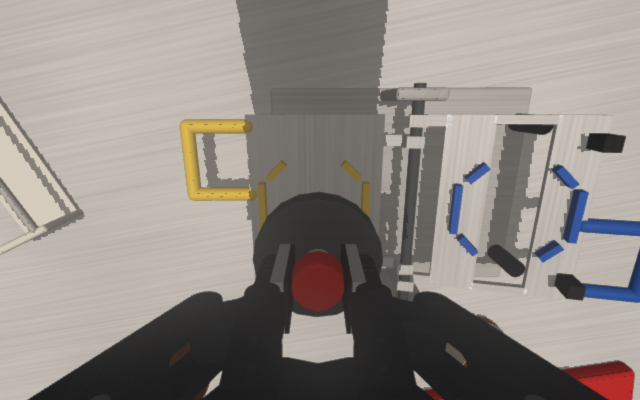

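Emit:
arm_command(
  steps=[0,0.015,0.02,0,0,0,1,0.003,0.04,0.035,0,0,0,1,0.005,0.075,0.04,0,0,0,1,0.008,0.11,0.04,0,0,0,1,0.011,0.145,0.04,0,0,0,1,0.014,0.18,0.04,0,0,0,1,0.017,0.215,0.04,0,0,0,1,0.02,0.25,0.04,0,0,0,1,0.023,0.285,0.04,0,0,0,1,0.026,0.32,0.04,0,0,0,1],
)

```text
clock: 25.28
eef_pos: [574.1, 232.5, 178.3]
tool_rot: [-1.569, 0.001, 1.382]
wrist_force: [0.7, -0.2, -2.0]
gripper_width: 22.0
```

Emit:
arm_command(
  steps=[0.001,0.035,0,0,0,0,1,0.002,0.065,0,0,0,0,1,0.002,0.08,0,0,0,0,1,0.002,0.085,0,0,0,0,1,0.002,0.085,0,0,0,0,1,0.002,0.085,0,0,0,0,1],
)

```text
clock: 25.78
eef_pos: [576.6, 315.0, 179.1]
tool_rot: [-1.57, 0.001, 1.382]
wrist_force: [0.7, -1.1, -1.8]
gripper_width: 22.0
```

```bash
python3 - <<'E'
from h import *
np.set_printoptions(precision=2,suppress=True)
cap('wrist','w22')
s=status.observe(); print(s['clock'],s['eef_pos'],s['tool_rot'],s['wrist_force'],s['gripper_width'])
E
```

```text
25.8333 [576.76 314.63 179.56] [-1.57  0.    1.38] [ 0.89 -0.32 -1.61] 21.83632591067364
```

View pics/w22.png

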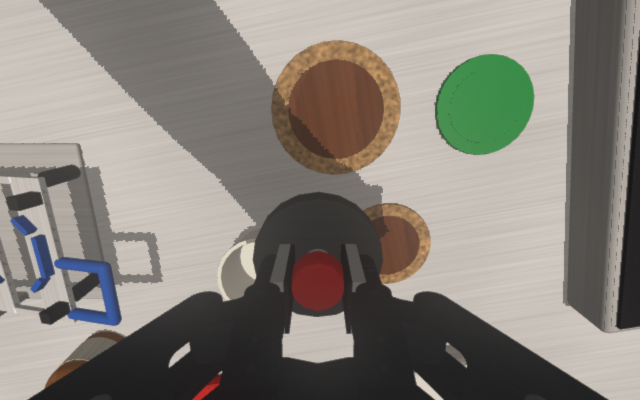

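```bash
python3 - <<'E'
from h import *
np.set_printoptions(precision=1,suppress=True)
d=load('w22'); hsv=cv2.cvtColor(d['image'],cv2.COLOR_RGB2HSV)
m=cv2.inRange(hsv,(4,70,30),(22,255,255)); m[195:]=0; m[:,:265]=0; m[:,410:]=0
cs,_=cv2.findContours(m,cv2.RETR_EXTERNAL,cv2.CHAIN_APPROX_NONE); c=max(cs,key=cv2.contourArea); e=cv2.fitEllipse(cv2.convexHull(c)); print(e)
P=np.array([onz(d,*p[0],8)[:2] for p in cv2.convexHull(c)],np.float32); print(cv2.minEnclosingCircle(P), cv2.fitEllipse(P))
E
```

```text
((335.4503173828125, 106.9530258178711), (128.42909240722656, 133.67498779296875), 11.06045150756836)
((515.02099609375, 343.14898681640625), 59.34047317504883) ((514.9964599609375, 343.1873779296875), (118.22865295410156, 118.28297424316406), 126.44430541992188)
```

Emit:
arm_command(
  steps=[-0.03,0.014,0,0,0,0,1,-0.055,0.025,-0.01,0,0,0,1,-0.062,0.028,-0.04,0,0,0,1,-0.062,0.028,-0.075,0,0,0,1,-0.062,0.028,-0.105,0,0,0,1,-0.062,0.028,-0.13,0,0,0,1,-0.062,0.028,-0.143,0,0,0,1,-0.062,0.028,-0.146,0,0,0,1,-0.062,0.028,-0.146,0,0,0,1],
)

```text
clock: 26.58
eef_pos: [514.9, 343.0, 33.9]
tool_rot: [-1.57, 0.001, 1.381]
wrist_force: [0.7, -0.4, -2.7]
gripper_width: 21.8
```

```bash
python3 - <<'E'
from h import *
np.set_printoptions(precision=2,suppress=True)
cap('wrist','w23')
s=status.observe(); print(s['clock'],s['eef_pos'],s['tool_rot'],s['wrist_force'],s['gripper_width'])
E
```

```text
26.6333 [515.45 343.61  35.2 ] [-1.57 -0.    1.38] [ 0.13  0.31 -0.4 ] 21.74141449962279
```

View pics/w23.png

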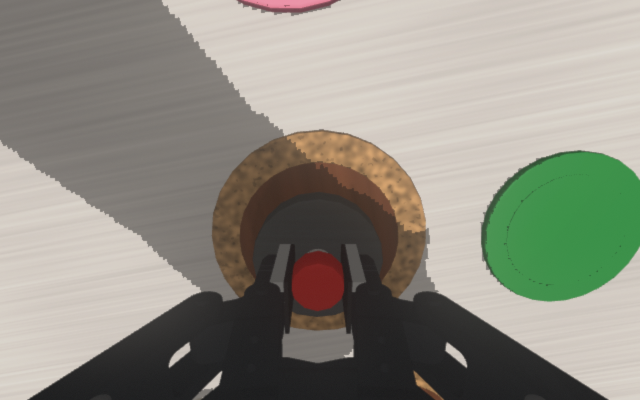

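Centred over the trivet; lower slowly until contact.

Emit:
arm_command(
  steps=[0,0,-0.004,0,0,0,1,0,0,-0.008,0,0,0,1,0,0,-0.01,0,0,0,1,0,0,-0.01,0,0,0,1,0,0,-0.01,0,0,0,1],
)

```text
clock: 27.05
eef_pos: [514.8, 344.0, 24.0]
tool_rot: [-1.571, -0.0, 1.382]
wrist_force: [-0.3, 0.3, -1.0]
gripper_width: 21.4
```

Emit:
arm_command(
  steps=[0,0,-0.001,0,0,0,1,0,0,-0.001,0,0,0,1,0,0,-0.001,0,0,0,1],
)

```text
clock: 27.3
eef_pos: [514.8, 344.1, 23.9]
tool_rot: [-1.571, -0.001, 1.382]
wrist_force: [-2.8, -1.9, 5.1]
gripper_width: 21.4
```

Contact (+5 N). Release and retreat.

Emit:
arm_command(
  steps=[0,0,0,0,0,0,0.7,0,0,0,0,0,0,0.5,0,0,0,0,0,0,0.5,0,0,0,0,0,0,0.5,0,0,0.015,0,0,0,0.5,0,0,0.04,0,0,0,0.5,0,0,0.075,0,0,0,0.5,0,0,0.11,0,0,0,0.5,0.02,0,0.14,0,0,0,0.5,0.04,0,0.15,0,0,0,0.5],
)

```text
clock: 28.13
eef_pos: [555.8, 344.8, 179.0]
tool_rot: [-1.576, -0.005, 1.383]
wrist_force: [1.4, 0.3, 0.7]
gripper_width: 42.9
```

Emit:
arm_command(
  steps=[0.02,0,0,0,0,0,0.5,0.02,0,0,0,0,0,0.5,0.02,0,0,0,0,0,0.5,0.02,0,0,0,0,0,0.5],
)

```text
clock: 28.47
eef_pos: [574.2, 343.8, 172.1]
tool_rot: [-1.57, 0.001, 1.382]
wrist_force: [-1.1, 0.0, -0.3]
gripper_width: 42.6
```

```bash
python3 - <<'E'
from h import *
np.set_printoptions(precision=1,suppress=True)
d=cap('wrist','w24'); cap('side','s24')
s=status.observe(); print(s['clock'],s['eef_pos'],s['wrist_force'],s['gripper_width'])
hsv=cv2.cvtColor(d['image'],cv2.COLOR_RGB2HSV)
m=cv2.inRange(hsv,(0,150,80),(5,255,255))|cv2.inRange(hsv,(174,150,80),(180,255,255)); N,L,st,c=cv2.connectedComponentsWithStats(m)
for i in range(1,N):
    if st[i][4]>100: print(st[i],c[i],onz(d,*c[i],46))
b=load('s24')['image']; cv2.imwrite('pics/s24c.png',cv2.resize(b[120:270,150:350,::-1],None,fx=4,fy=4,interpolation=cv2.INTER_CUBIC))
E
```

```text
28.5667 [573.9 343.9 172.5] [-0.5 -0.4  0.2] 42.64282039584602
[290 108  29  30 645] [304.  122.6] [515.3 343.8  46. ]
[168 384  37  16 425] [189.2 392.8] [760.4 172.7  46. ]
```

View pics/w24.png

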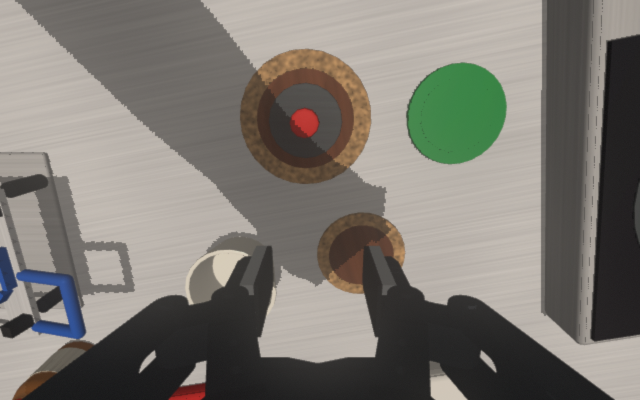

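View pics/s24c.png

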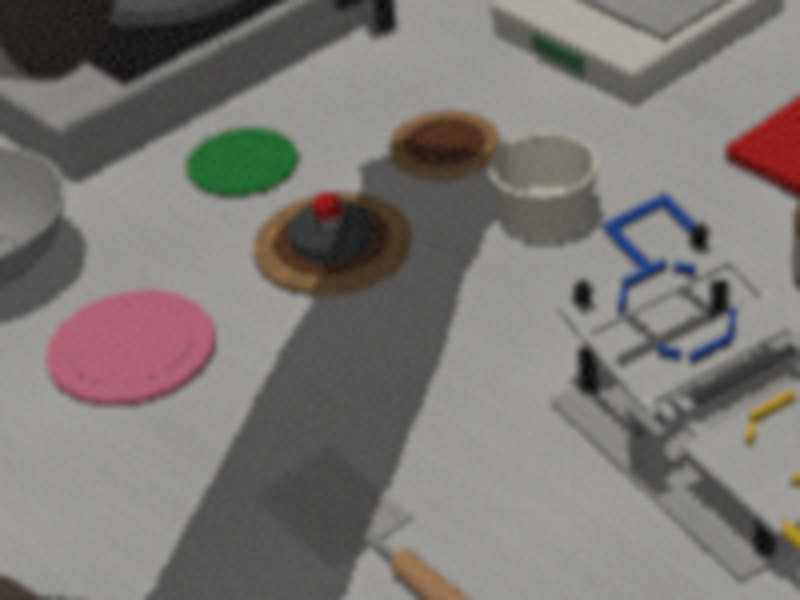

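The press stands knob up in the middle of the trivet: the knob measures (515.3, 343.8) against a trivet centre of (515, 343). The gripper is clear of it.

```bash
python3 -c "
from cell import workorder; print(workorder.hand_in())"
```

```text
the job is handed in; nothing more can be done
None
```

The press is standing knob up in the middle of the trivet, and I handed the job in at about 28.6 s of the 72 s allowed. No verdict came back, so the result is my own reading of the pictures and sensors.

**What I did:**
- I gripped the press by its rim off the rack and laid it knob down in the blue shell.
- I closed the yellow shell over it, then swung both shut shells over to the yellow side by the blue bar.
- I opened the blue shell back to about 0.2 rad, lifted the press out by its knob and set it on the larger brown trivet.

**Last checks:**
- **Position:** the knob measured at (515.3, 343.8) mm against a trivet centre of (515.0, 343.2) mm, so under 1 mm off.
- **Standing:** the press looks upright and flat in the wrist and side pictures. The set-down force was about 5 N.
- **Clear of everything:** the gripper was open, about 150 mm above the set-down height, with near-zero wrist force.
- **Bystanders:** no contact with the ramekin, mill or jar showed up during the job. I did not measure their positions again at the end.

**What disagreed:**
- The scene and side cameras differed by about 10 mm in y, so I used the wrist camera for the exact positions.
- The gripper opening read about 1 to 3 mm less than the known sizes.
- The shut and turned-over angles, about 3.1 rad for the blue shell, are estimates from the pictures.

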